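# Fish the guide plate out of the deep well and fit it on the dowel jig

### The job

Take the long hook from its rack and use it to fish the guide plate out of the deep narrow well by its handle bar; still on the hook, lower the plate level onto the two dowel pins of the jig block until it lies flat on the block. Then free the hook and hang it back in its rack. Do not touch the plate with the gripper, and leave the other tools on the bench where they are.

Things in the scene. Friction and masses are not known exactly. Their poses are not given: they have to be found in the camera images.
- picker_grip (a point): Centre of the wooden handle of the long hook, which hangs upright in its rack. z up along the shank, -x the way the hook points. Flat-sided handle 40 (x) x 24 (y) x 60 (z) mm; take it from above across its 24 mm. From 30 to 35 mm below this point a steel flange 46 x 46 mm, which rests on the rack; below it an 8 x 8 mm shank on the same axis. 190 mm tall, 0.2 kg.
- picker_hook (a point): The middle of the hook's trough, on its flat floor: 155 mm below the handle's centre and 10.5 mm from the shank's axis towards -x. The trough is 13 mm long (x) and 28 mm wide (y), between the shank (+x side) and an upturned lip (-x side), 6 mm thick and 9 mm high above the floor; the floor is 5 mm thick. Same axes as the handle.
- rack_top (a point): The hook's fixed rack: mid-slot point on the top face of its two prongs, 140 mm above the table. The prongs run along x, 16 mm wide, 16 mm slot between, open at -x, where their ends are turned up 6 mm (36 to 41 mm from this point). Behind, from 38 mm at +x, a post 50 mm wide, as high as the prongs. Hung, the handle's centre is 35 mm above this point.
- rack: The same rack, centre of its foot on the table (same axes as rack_top). To take the hook, lift it at least 8 mm so that its flange passes over the turned-up prong ends and draw it out towards -x (80 mm is clear); to hang it, the reverse. The hook's bottom hangs 15 mm above the table, 3 mm above the rack's 12 mm thick foot board.
- well_rim (a point): The deep well, a fixed plywood box: centre of its open top, 145 mm above the table. Inside 150 mm (x) by 72 mm (y), walls 12 mm, floor 8 mm above the table. A sight slot 28 mm wide runs up the +x end wall.
- plate_mid (a point): Centre of the guide plate, a loose aluminium plate 104 (x) x 58 (y) x 10 (z) mm with two 15 mm through holes on its x axis, 38 mm either side of the centre; same either way round. It starts flat on the well's floor, roughly along the well. 0.26 kg give or take a third.
- plate_bar (a point): Centre of the plate's handle bar: a round steel bar, 10 mm diameter, along the plate's y, 40 mm above the plate's centre; 38 mm of it is clear between its two upright legs, and 30 mm are clear between the plate's top and the bar's underside.
- jig_top (a point): The jig, a fixed wooden block 140 (x) x 90 (y) x 30 mm (z): centre of its top face. Two upright steel pins, 10 mm diameter, 14 mm tall with tapered tips (the last 5 mm), stand on it on its x axis, 38 mm either side of this point.
- gouge: carving gouge with a round wooden handle, 180 mm long, lying along its x; bystander
- scraper: flat broad-bladed scraper with a dark wooden handle, 190 mm long, lying along its x; bystander
- oilstone: grey sharpening stone 150 x 50 x 25 mm lying flat; bystander
- mallet: wooden mallet 240 mm long, lying; bystander
- waxtin: round wax tin, diameter 80 mm, 60 mm tall; bystander
- sandblock: cork sanding block 110 x 60 x 35 mm; bystander
Things that resemble listed ones, but are neither listed nor needed, are in the scene too. What is shaped like the part that bears jig_top but green is not meant. What is shaped like the rack but turquoise is not meant.

How it is judged:
On the way, in this order (a step that is already met when the one before it is completed fails the run):
1. the plate hangs on the held hook, clear above the well's rim (height (world z) of plate_mid above 0.15 m and contact force between picker and plate above 1 N and contact force between the fingers and picker above 1 N), for 0.2 s.
2. the plate lies flat on the jig block with both pins in its holes, the hook still held (horizontal distance between plate_mid and jig_top below 0.005 m and z of plate_mid in the frame of jig_top between 0.002 and 0.008 m and angle between plate_mid's own z axis and vertical below 0.04 rad and angle between the x axis of plate_mid and the x axis of jig_top, either way round below 0.1 rad and contact force between the fingers and picker above 1 N), for 0.2 s.
At the end, for the whole second after the job is handed in: Plate flat on the jig over both pins (centre within 5 mm, resting within 3 mm, level within 0.04 rad, along it within 0.1 rad); hook hanging in its rack, flange on the prongs (within 25 mm along, 10 mm across, 6 mm in height, 0.06 rad of upright); both let go, at rest, clear of each other (horizontal distance between plate_mid and jig_top below 0.005 m and z of plate_mid in the frame of jig_top between 0.002 and 0.008 m and angle between plate_mid's own z axis and vertical below 0.04 rad and angle between the x axis of plate_mid and the x axis of jig_top, either way round below 0.1 rad and x of picker_grip in the frame of rack_top between -0.025 and 0.025 m and y of picker_grip in the frame of rack_top between -0.01 and 0.01 m and z of picker_grip in the frame of rack_top between 0.029 and 0.041 m and angle between picker_grip's own z axis and vertical below 0.06 rad and linear speed of each of plate, picker below 0.02 m/s and contact force between picker and plate below 0.05 N); the robot touches nothing.
It fails at once if the gripper touches the plate (contact force between the fingers and plate above 0.5 N).
It fails at once if another tool on the bench is moved by more than 30 mm (distance of any of gouge, scraper, oilstone, mallet, waxtin, sandblock from where it was at the start of the episode above 0.03 m).
It also fails if it takes over 67 s, if anything falls off the work surface, if the arm or the gripper's body presses on something with over 40 N, if the wrist force passes 120 N, or if a joint passes its speed limit or range.

### The arm

A 6-joint arm with a two-finger parallel gripper is mounted at the origin on the work surface. World frame = base frame: x ahead of the robot, y to its left, z up, the work surface at z = 0. Lengths are in m, angles in rad, forces in N, time in s.
With the tool pointing down it reaches from about 0.425 to 0.95 m from the base axis. Payload 3.5 kg.
Tool frame: the origin (TCP) lies at the very end of the fingers, on their centre line; the grasp point (between the pads) lies 19 mm behind it (tcp_to_grasp is the distance from the TCP to the grasp point, in m); z points along the fingers, y is the direction in which the jaws open and shut (so a half turn about z gives the same grasp; the last joint's range is limited). The gripper opens to 85 mm and grips with 20 to 120 N. Pads are 22 mm wide; open, the fingers measure 114 mm over their backs; the gripper's body (76 mm by 85 mm) begins 54 mm behind the grasp point. The pads swing forward as they close: fully open they stand 13 mm farther back than shut.
Start: joints at [1.132, 0.286, 1.577, -0, 1.279, -0.15], TCP at [0.192, 0.647, 0.192] pointing down, gripper open.
Joint ranges: [-2.77, 2.77], [-0.9, 2.22], [0.21, 2.48], [-1.53, 4.67], [0.24, 2.81], [-2.84, 2.84]. Speed limits (rad/s): [2.79, 2.79, 3.14, 3.14, 3.14, 3.14].

### API

Orientations are given as a unit quaternion [x, y, z, w].
In Python, from plant import * gives the robot as it stands. The module is installed in compiled form; this text tells all that it offers.
- The arm moves only by the tool arm_command, never from a script. Its argument "steps" is a list of rows, each a list of 3 entries, a list of its own where there are three numbers: the turn, a rotation vector about the tool's x, y, z in rad, then the shift along the tool's x, y, z in m, then the gripper command: -1 is shut, 1 is fully open, values between are in proportion. A call has 1 to 12 rows; each row is the pose to reach, as a shift and turn from the pose measured when the call began, along the tool's axes at that moment; what a row does not reach only later rows make up. A row lasts 1/8 s, in which the tool goes at most 62.5 mm and 10.7 degrees, less where a joint would pass 70% of its speed; a pose out of reach is approached as far as the arm can. A call with a gripper value outside its range is refused whole. The fingers move at their own pace and stop on an object; "force" is the grip in N (left out, the last holds). Time passes only in rows, so rows that repeat a pose let the fingers close. It gives the time, the measured TCP pose, the force and the opening at its end, in the units of the state.
- get_state(): the state, without advancing time (a new reading comes with each control period).
- read_camera(name): name is "side" or "top"; returns a dict with "frame" (480x640x3 uint8, red, green, blue), "vfov" (degrees; the focal length in pixels is half the picture's height over the tangent of half this angle, whatever the lens; pixels are square), "cx", "cy" (the principal point, pixels), "dist" ([k1, k2, p1, p2, k3] as OpenCV has them; the pictures are not rectified), "position" and "rotation" of the camera in the world. Camera axes: x right, y up, looking along -z (the intrinsics and any distortion apply to the point x, -y, -z); pixel columns grow to the right and rows downward; lengths in m; the calibration is good to about 2 mm. A picture is of the moment at which its call begins. There is no depth.
- sign_off(): hands the job in, once; it reports no verdict.
The state is a dict: "time": time; "qpos": joint angles; "dq": joint speeds; "joint_efforts": joint torques, N m; "eef_pos": TCP position; "tcp_rot": TCP orientation; "contact_force": force on the tool from outside, world axes, zero at the start; "wrist_torque": the same for the moment, N m; "opening": opening from 0.0 (shut) to 1.0 (fully open).
Only numpy, scipy, OpenCV 4.12 (cv2) and the standard library are available. Lean on these libraries where they do the work, as an engineer would, in place of code of your own. Each camera call takes 0.05 s, during which the arm holds its last target.

## Working session

There is one attempt and no reset: what is moved stays moved. The work goes in short steps, Python scripts to look and compute and a tool call to move; the robot and the scene stay as the last step left them, time stands still between calls to the robot, and variables do not carry over. Pictures are saved under pics/ and viewed, and the job is handed in when it is done.

Besides the shell and the picture viewer there is one more tool, called after ">>>" by a JSON object that holds its "op" and its "data". arm_command: Moves the arm, as the interface text tells. Its arguments: {"type":"object","properties":{"steps":{"type":"array"},"force":{"type":"number"}},"required":["steps"]}

```bash
mkdir -p pics
python3 - <<'E'
from plant import *
import cv2,json
s=get_state();print(s)
for n in("side","top"):
    c=read_camera(n);cv2.imwrite(f"pics/{n}0.png",c["frame"][:,:,::-1])
    print(n,{k:v for k,v in c.items() if k!="frame"})
E
```

```text
{'time': 0.0, 'qpos': array([ 1.13198348e+00,  2.87173101e-01,  1.57818965e+00,  7.25514381e-06,
        1.27859980e+00, -1.49982141e-01]), 'dq': array([ 0.00018344, -0.00093365,  0.00070979, -0.00074241,  0.00291313,
       -0.0007695 ]), 'joint_efforts': array([-8.47555511e-04, -4.05989707e+01, -2.92617559e+01, -2.23773991e-04,
        6.05007517e-03, -7.31332136e-06]), 'eef_pos': array([0.19189577, 0.64636268, 0.19103548]), 'tcp_rot': array([ 1.43914829e-01,  9.89589368e-01, -1.13296335e-03, -3.47152467e-04]), 'contact_force': array([-0.25452312, -0.63265744,  0.70446585]), 'wrist_torque': array([ 0.03638069,  0.01737643, -0.00270017]), 'opening': 1.0017773995965529}
side {'vfov': 42.73502469691928, 'cx': 317.9259373014698, 'cy': 234.94186799602386, 'dist': array([-0.12226435,  0.        ,  0.        ,  0.        ,  0.        ]), 'position': array([-0.08939525, -0.94965721,  0.77560616]), 'rotation': array([ 0.48595488, -0.14460053, -0.22096279,  0.83313504])}
top {'vfov': 47.32536690244731, 'cx': 312.66377799053794, 'cy': 241.5173038844303, 'dist': array([0.00988875, 0.        , 0.        , 0.        , 0.        ]), 'position': array([0.37325977, 0.02313184, 1.29495715]), 'rotation': array([-0.04814468,  0.03460438,  0.71284336, -0.69881255])}
```

View pics/side0.png

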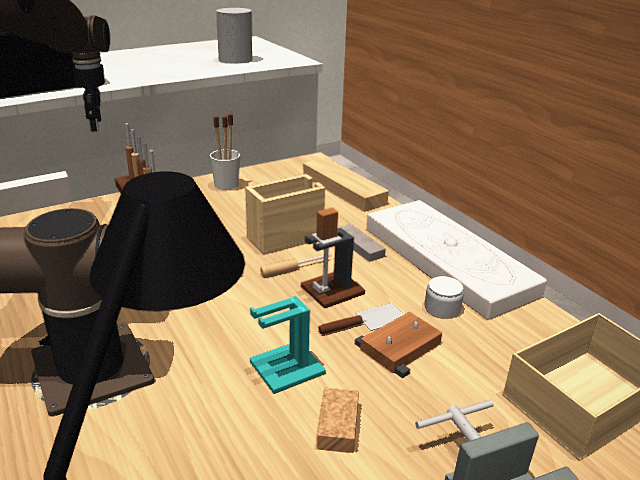

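View pics/top0.png

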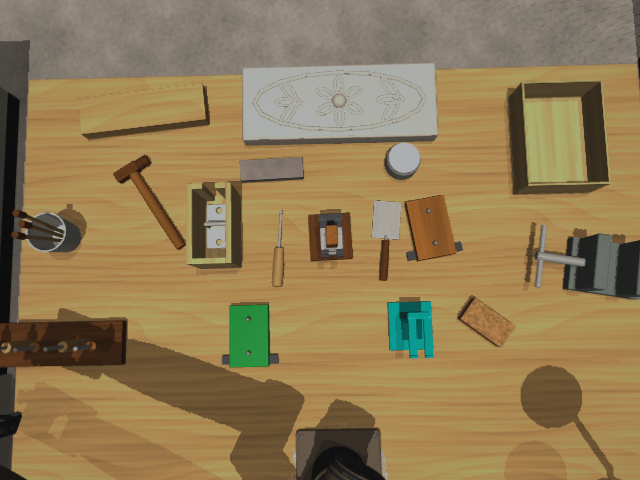

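The top picture shows:
- The well at (215,225), with the plate inside it.
- The dark hook rack at (330,236), with the brown handle. The turquoise rack at (411,328) is the decoy.
- The brown jig with two pins at (430,228). The green one at (249,335) is the decoy.

Next I'll confirm these in enlarged crops.

```bash
cat > h.py <<'E'
from plant import *
import cv2,numpy as np
from scipy.spatial.transform import Rotation as R
def cam(n):
    c=read_camera(n);f=240/np.tan(np.radians(c["vfov"])/2)
    c["K"]=np.array([[f,0,c["cx"]],[0,f,c["cy"]],[0,0,1]]);c["Rm"]=R.from_quat(c["rotation"]).as_matrix();return c
def ray(c,p):
    u=cv2.undistortPoints(np.array([[p]],float),c["K"],c["dist"])[0,0]
    return c["Rm"]@np.array([u[0],-u[1],-1.])
def onz(c,p,z):
    d=ray(c,p);o=c["position"];return o+d*(z-o[2])/d[2]
def proj(c,P):
    q=c["Rm"].T@(np.array(P,float)-c["position"]);q=np.array([q[0],-q[1],-q[2]])
    return cv2.projectPoints(q.reshape(1,1,3),np.zeros(3),np.zeros(3),c["K"],c["dist"])[0][0,0]
def tri(c1,p1,c2,p2):
    d1=ray(c1,p1);d2=ray(c2,p2);A=np.stack([d1,-d2],1)
    t=np.linalg.lstsq(A,c2["position"]-c1["position"],rcond=None)[0]
    a=c1["position"]+t[0]*d1;b=c2["position"]+t[1]*d2;return (a+b)/2,np.linalg.norm(a-b)
E
python3 - <<'E'
import cv2
t=cv2.imread('pics/top0.png');s=cv2.imread('pics/side0.png')
def crop(im,x,y,w,h,k,n):
    c=cv2.resize(im[y:y+h,x:x+w],None,fx=k,fy=k,interpolation=cv2.INTER_CUBIC);cv2.imwrite(n,c)
crop(t,180,170,100,100,6,'pics/a.png')
crop(t,300,190,170,90,4.7,'pics/b.png')
crop(s,240,170,160,140,4.2,'pics/c.png')
crop(s,290,280,170,110,4.6,'pics/d.png')
E
```

```text
(no output)
```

View pics/a.png

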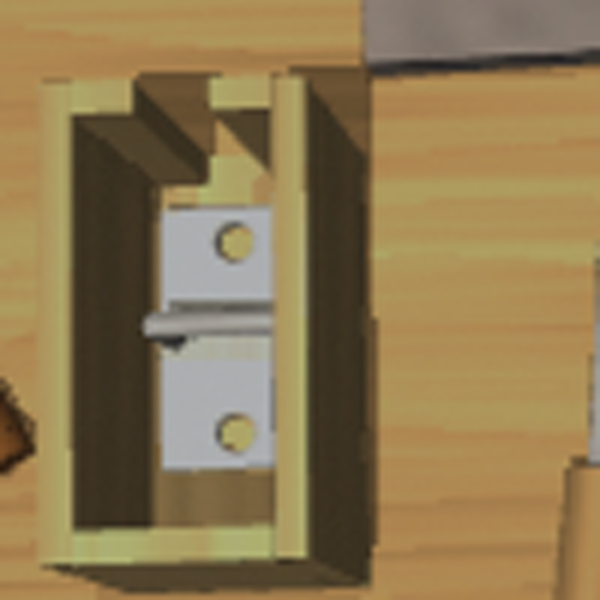

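View pics/b.png

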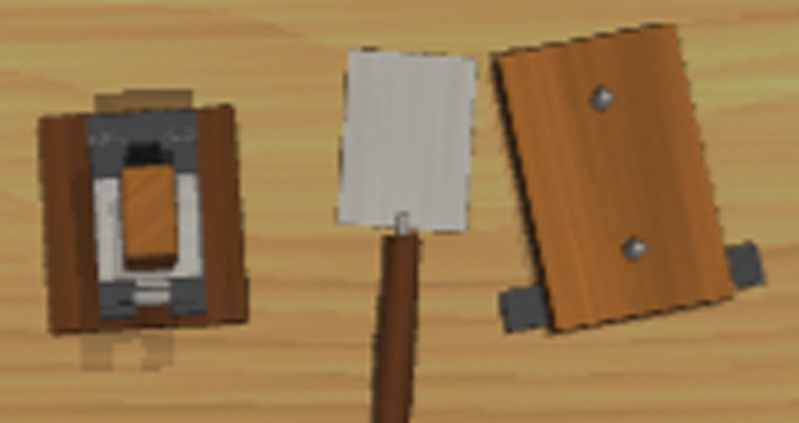

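View pics/c.png

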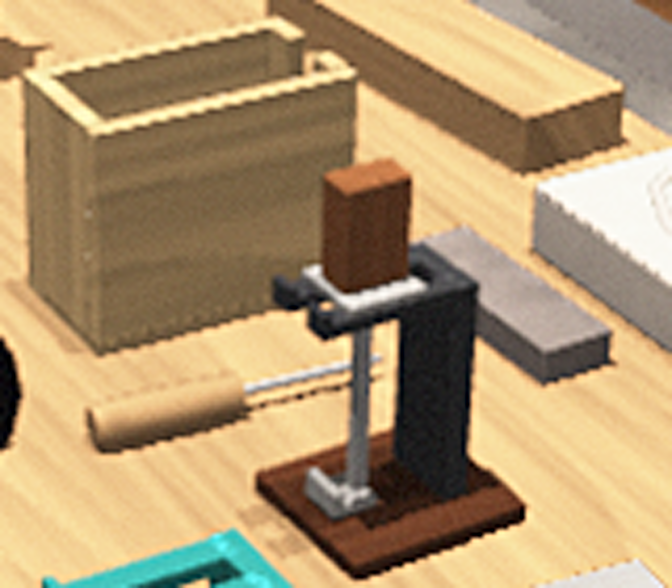

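View pics/d.png

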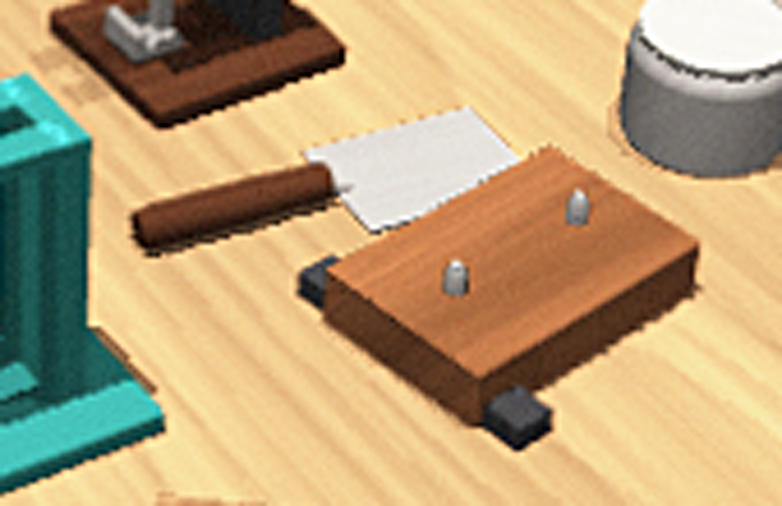

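```bash
python3 - <<'E'
from h import *
c=cam("top");s=cam("side");cv2.imwrite('pics/top1.png',c["frame"][:,:,::-1])
np.set_printoptions(precision=4,suppress=True)
B=lambda x,y:((x+.5)/4.7+300-.5,(y+.5)/4.7+190-.5)
A=lambda x,y:((x+.5)/6+180-.5,(y+.5)/6+170-.5)
C=lambda x,y:((x+.5)/4.2+240-.5,(y+.5)/4.2+170-.5)
D=lambda x,y:((x+.5)/4.6+290-.5,(y+.5)/4.6+280-.5)
p1=onz(c,B(601,97),.042);p2=onz(c,B(635,247),.042)
print("pins top",p1,p2,np.linalg.norm(p1-p2),(p1+p2)/2,np.degrees(np.arctan2(*(p1-p2)[1::-1])))
print("pin tri",tri(c,B(601,96),s,D(578,193)),tri(c,B(635,246),s,D(456,264)))
# jig top corners z=.03
q=[onz(c,B(*p),.03)for p in((494,55),(677,25),(733,297),(552,331))];print("jig corners",q,np.mean(q,0))
# holes
h1=onz(c,A(235,243),.018);h2=onz(c,A(235,433),.018);print("holes",h1,h2,np.linalg.norm(h1-h2),(h1+h2)/2,np.degrees(np.arctan2(*(h1-h2)[1::-1])))
print("bar end L",onz(c,A(143,325),.053))
# plate corners
for p in((162,208),(162,469)):print("plate L corner",onz(c,A(*p),.018))
for p in((42,82),(305,76),(305,562),(42,565),(73,115),(272,108),(272,530),(75,530)):print("rim",onz(c,A(*p),.145))
for p in((124,166),(175,164),(175,256),(125,262)):print("handle",onz(c,B(*p),.205))
for p in((97,178),(200,175),(203,278),(100,280)):print("flange",onz(c,B(*p),.145))
for p in((38,117),(232,106),(247,323),(52,333)):print("foot",onz(c,B(*p),.012))
f=[onz(s,C(*p),.205)for p in((323,180),(392,160),(410,173),(340,193))];print("handle side",f)
E
python3 - <<'E'
import cv2
t=cv2.imread('pics/top1.png')
cv2.imwrite('pics/b2.png',cv2.resize(t[205:265,300:360],None,fx=10,fy=10,interpolation=cv2.INTER_NEAREST))
E
```

```text
pins top [ 0.588  -0.2206  0.042 ] [ 0.5135 -0.2339  0.042 ] 0.0756446186609086 [ 0.5508 -0.2273  0.042 ] 10.135666580719636
pin tri (array([ 0.5882, -0.2203,  0.0436]), np.float64(7.601944652444615e-05)) (array([ 0.5136, -0.2336,  0.0431]), np.float64(0.0005982741436573054))
jig corners [array([ 0.6124, -0.1709,  0.03  ]), array([ 0.6254, -0.2621,  0.03  ]), array([ 0.4892, -0.2831,  0.03  ]), array([ 0.4742, -0.194 ,  0.03  ])] [ 0.5503 -0.2275  0.03  ]
holes [0.6035 0.2675 0.018 ] [0.5278 0.2674 0.018 ] 0.07562867631849689 [0.5657 0.2675 0.018 ] 0.073275528105468
bar end L [0.5661 0.2962 0.053 ]
plate L corner [0.6182 0.2965 0.018 ]
plate L corner [0.5142 0.2961 0.018 ]
rim [0.6406 0.3126 0.145 ]
rim [0.6406 0.2182 0.145 ]
rim [0.4662 0.2184 0.145 ]
rim [0.4671 0.3112 0.145 ]
rim [0.6283 0.3014 0.145 ]
rim [0.6292 0.23   0.145 ]
rim [0.4778 0.23   0.145 ]
rim [0.4792 0.2997 0.145 ]
handle [0.5347 0.0154 0.205 ]
handle [ 0.5351 -0.0064  0.205 ]
handle [ 0.4955 -0.0054  0.205 ]
handle [0.4934 0.0159 0.205 ]
flange [0.5384 0.0273 0.145 ]
flange [ 0.5387 -0.0192  0.145 ]
flange [ 0.4921 -0.0193  0.145 ]
flange [0.4921 0.0269 0.145 ]
foot [0.5892 0.0569 0.012 ]
foot [ 0.5927 -0.041   0.012 ]
foot [ 0.4828 -0.0456  0.012 ]
foot [0.4797 0.0518 0.012 ]
handle side [array([0.4914, 0.0091, 0.205 ]), array([0.5329, 0.0121, 0.205 ]), array([ 0.5332, -0.0042,  0.205 ]), array([ 0.4917, -0.0066,  0.205 ])]
```

View pics/b2.png

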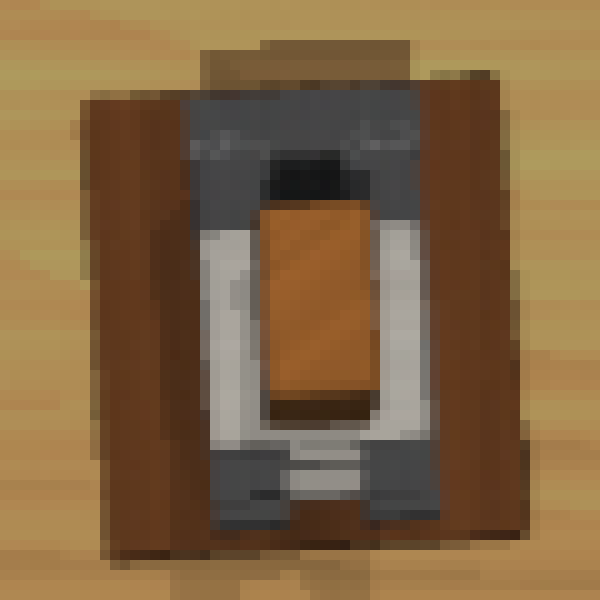

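The crops confirm it. The dark rack with the brown-handled hook is at (330,236) in the top view. The brown jig's pins are at (428,211) and (435,243). The plate's bar in the well is at (215,224).

Now I'll write a helper that turns a world target into tool-frame shifts.

```bash
cat >> h.py <<'E'
np.set_printoptions(precision=4,suppress=True)
# hook-frame yaw psi: tool x = -hook x, tool y = +hook y, tool z down
def Rt(psi): return R.from_euler('z',psi)*R.from_quat([0,1,0,0])
def go(P,psi):
    st=get_state();r=R.from_quat(st["tcp_rot"])
    print("turn",(r.inv()*Rt(psi)).as_rotvec().round(4),"shift",r.inv().apply(np.array(P)-st["eef_pos"]).round(4))
def here():
    st=get_state();r=R.from_quat(st["tcp_rot"]);d=(Rt(0).inv()*r)
    print("t",round(st["time"],2),"pos",st["eef_pos"],"yaw",round(float(np.arctan2(-r.as_matrix()[0,1],r.as_matrix()[1,1])),4),"tilt",(R.from_quat([0,1,0,0])*r.inv()).as_rotvec(),"F",st["contact_force"],"op",round(st["opening"],3))
E
python3 -c "
from h import *
here();go([.25,.5,.30],.042);go([.514,.004,.30],.042);go([.514,.004,.26],.042)"
```

```text
t 0.2 pos [0.192  0.6466 0.1915] yaw -0.2888 tilt [ 0.0015 -0.0005  0.2888] F [ 0.7964  0.1465 -0.5036] op 0.995
turn [-0.0015 -0.0005 -0.3308] shift [-0.0973 -0.1242 -0.1083]
turn [-0.0015 -0.0005 -0.3308] shift [-0.4917 -0.5245 -0.1078]
turn [-0.0015 -0.0005 -0.3308] shift [-0.4917 -0.5244 -0.0678]
```

>>> {"op": "arm_command", "data": {"steps": [[[0,0,0],[0,0,-0.05],1],[[0,0,0],[0,0,-0.1],1],[[0,0,-0.06],[-0.05,-0.05,-0.1],1],[[0,0,-0.12],[-0.09,-0.1,-0.1],1],[[0,0,-0.18],[-0.13,-0.14,-0.1],1],[[0,0,-0.24],[-0.17,-0.185,-0.1],1],[[0,0,-0.3],[-0.21,-0.23,-0.1],1],[[0,0,-0.33],[-0.25,-0.27,-0.1],1],[[0,0,-0.33],[-0.29,-0.31,-0.1],1],[[0,0,-0.33],[-0.33,-0.355,-0.1],1],[[0,0,-0.33],[-0.37,-0.4,-0.1],1],[[0,0,-0.33],[-0.41,-0.44,-0.1],1]]}}

```text
time: 1.7
eef_pos: [0.4601, 0.1063, 0.2922]
tcp_rot: [-0.02, 1.0, -0.001, 0.0]
contact_force: [-0.0, 0.7, 0.1]
opening: 1.002
```

```bash
python3 -c "
from h import *
here();go([.5145,.004,.26],.042);go([.5145,.004,.159],.042)"
```

```text
t 1.7 pos [0.4601 0.1063 0.2922] yaw 0.0408 tilt [ 0.0012  0.     -0.0408] F [-0.0004  0.6869  0.1209] op 1.002
turn [-0.0012  0.     -0.0012] shift [-0.0501 -0.1044  0.0323]
turn [-0.0012  0.     -0.0012] shift [-0.0501 -0.1043  0.1333]
```

>>> {"op": "arm_command", "data": {"steps": [[[0,0,0],[-0.025,-0.052,0.0],1],[[0,0,0],[-0.05,-0.104,0.0],1],[[0,0,0],[-0.05,-0.104,0.03],1],[[0,0,0],[-0.05,-0.104,0.03],1],[[0,0,0],[-0.05,-0.104,0.03],1]]}}

```text
time: 2.33
eef_pos: [0.5144, 0.0048, 0.263]
tcp_rot: [-0.021, 1.0, -0.001, 0.0]
contact_force: [0.1, 0.4, 0.3]
opening: 1.004
```

```bash
python3 -c "
from h import *
here();go([.5145,.004,.159],.042)
c=cam('top');cv2.imwrite('pics/t2.png',cv2.resize(c['frame'][150:310,250:410,::-1],None,fx=3,fy=3))
c=cam('side');cv2.imwrite('pics/s2.png',cv2.resize(c['frame'][120:320,230:430,::-1],None,fx=3,fy=3))
"
```

```text
t 2.33 pos [0.5144 0.0048 0.263 ] yaw 0.0415 tilt [ 0.0012  0.0006 -0.0415] F [0.0644 0.3937 0.2719] op 1.004
turn [-0.0012  0.0006 -0.0005] shift [-0.     -0.0007  0.104 ]
```

View pics/s2.png

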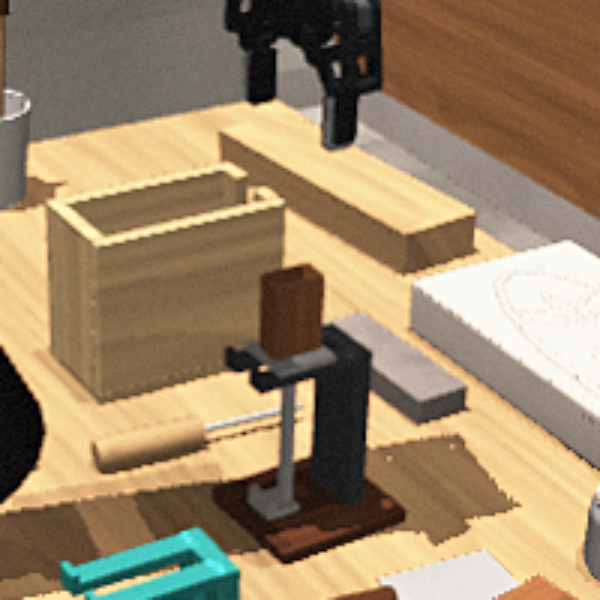

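The open gripper is above the handle, which is at (292,312) in this crop. I'll lower onto it and close.

>>> {"op": "arm_command", "data": {"steps": [[[0,0,0],[0,-0.001,0.04],1],[[0,0,0],[0,-0.001,0.08],1],[[0,0,0],[0,-0.001,0.1],1],[[0,0,0],[0,-0.001,0.104],1],[[0,0,0],[0,-0.001,0.104],1],[[0,0,0],[0,-0.001,0.104],-0.2],[[0,0,0],[0,-0.001,0.104],-1],[[0,0,0],[0,-0.001,0.104],-1],[[0,0,0],[0,-0.001,0.104],-1],[[0,0,0],[0,-0.001,0.104],-1],[[0,0,0],[0,-0.001,0.104],-1],[[0,0,0],[0,-0.001,0.104],-1]], "force": 90}}

```text
time: 3.92
eef_pos: [0.5155, 0.004, 0.1608]
tcp_rot: [-0.021, 1.0, -0.001, 0.002]
contact_force: [-2.0, 2.1, 5.6]
opening: 0.239
```

```bash
python3 -c "
from h import *
here();go([.5145,.004,.174],.042);go([.444,.001,.174],.042)"
```

```text
t 3.92 pos [0.5155 0.004  0.1608] yaw 0.042 tilt [ 0.0013  0.0035 -0.042 ] F [-1.9787  2.12    5.5984] op 0.239
turn [-0.0014  0.0035 -0.    ] shift [ 0.0009  0.     -0.0132]
turn [-0.0014  0.0035 -0.    ] shift [ 0.0715 -0.     -0.0135]
```

>>> {"op": "arm_command", "data": {"steps": [[[0,0,0],[0,0,-0.008],-1],[[0,0,0],[0,0,-0.016],-1],[[0,0,0],[0,0,-0.016],-1],[[0,0,0],[0.025,0,-0.016],-1],[[0,0,0],[0.05,0,-0.016],-1],[[0,0,0],[0.07,0,-0.016],-1],[[0,0,0],[0.07,0,-0.016],-1],[[0,0,0],[0.07,0,-0.016],-1]]}}

```text
time: 4.92
eef_pos: [0.446, 0.001, 0.1766]
tcp_rot: [-0.021, 1.0, -0.001, 0.002]
contact_force: [1.2, -0.3, -0.9]
opening: 0.243
```

```bash
python3 -c "
from h import *
here()
c=cam('top');cv2.imwrite('pics/t3.png',cv2.resize(c['frame'][150:310,250:410,::-1],None,fx=3,fy=3))
c=cam('side');cv2.imwrite('pics/s3.png',cv2.resize(c['frame'][120:320,230:430,::-1],None,fx=3,fy=3))
"
```

```text
t 4.92 pos [0.446  0.001  0.1766] yaw 0.0418 tilt [ 0.0015  0.0043 -0.0418] F [ 1.1698 -0.2526 -0.9408] op 0.243
```

View pics/s3.png

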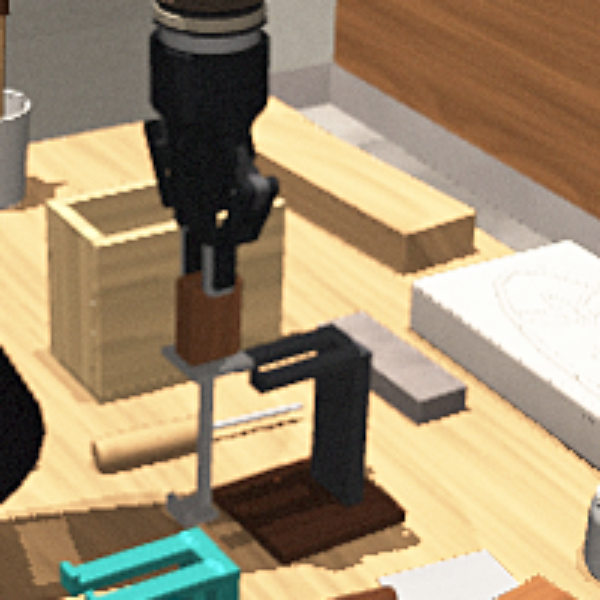

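View pics/t3.png

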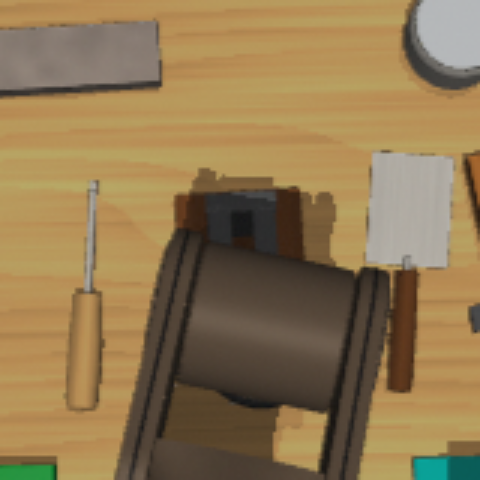

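```bash
python3 -c "
from h import *
c=cam('side')
f=c['frame'][:,:,::-1].copy();x0,y0=270,170
g=cv2.resize(f[y0:y0+130,x0:x0+80],None,fx=6,fy=6,interpolation=cv2.INTER_NEAREST)[:,:]
def P(p,col):
    q=proj(c,p);q=tuple(int(v) for v in ((q-[x0,y0]+.5)*6));print(q);cv2.circle(g,q,3,col,-1)
T=get_state()['eef_pos']
P(T,(0,0,255));P(T+[0,0,.046],(0,255,0));P(T+[0,0,.016-.03],(255,0,0));P(T+[0,0,.016-.035],(255,0,0));P(T+[0,0,.016-.155],(255,0,255));P(T+[-.0105,0,.016-.155],(255,255,0))
cv2.imwrite('pics/s4.png',g)
"
```

```text
(176, 370)
(178, 249)
(176, 406)
(175, 419)
(172, 712)
(146, 720)
```

View pics/s4.png

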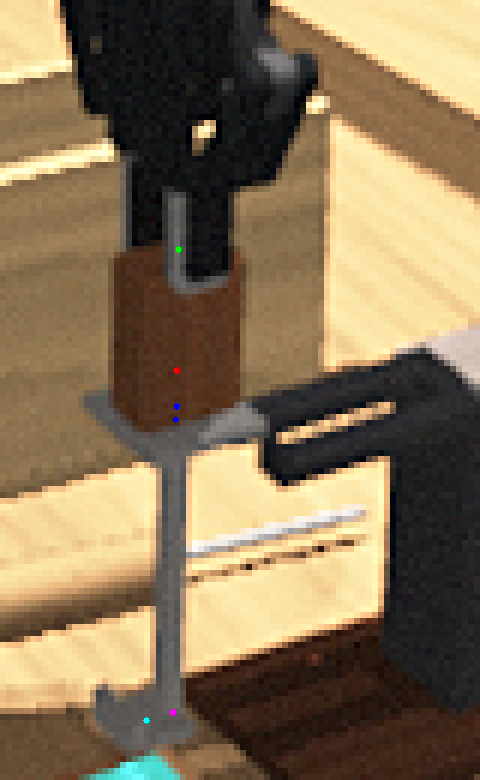

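```bash
python3 -c "
from h import *
c=cam('side');T=get_state()['eef_pos']
for dz in (0,.01,.02,.03,.04):
  q=proj(c,T+[0,-.012,dz]);print(dz,(q-[270,170]+.5)*6, (proj(c,T+[0,-.03,dz])-[270,170]+.5)*6)
T=np.array([.5144,.0048,.263])
for y in(-.0425,.0425,-.057,.057):
  print(y,[((proj(c,T+[0,y,dz])-[230,120]+.5)*3).round() for dz in(0,.013,.03)])
"
```

```text
0 [193.7302 386.2289] [220.2471 409.4766]
0.01 [194.132  360.0707] [220.7582 383.1213]
0.02 [194.5382 333.7063] [221.2743 356.5551]
0.03 [194.9488 307.1342] [221.7955 329.7764]
0.04 [195.3639 280.3529] [222.3217 302.7837]
-0.0425 [array([330., 221.]), array([331., 203.]), array([332., 179.])]
0.0425 [array([264., 175.]), array([264., 157.]), array([265., 134.])]
-0.057 [array([342., 230.]), array([343., 212.]), array([344., 188.])]
0.057 [array([253., 167.]), array([254., 150.]), array([254., 127.])]
```

```bash
python3 -c "
from h import *
c=cam('side')
f=cv2.imread('pics/side0.png');x0,y0=50,40
g=cv2.resize(f[y0:y0+120,x0:x0+100],None,fx=5,fy=5,interpolation=cv2.INTER_NEAREST)
T=np.array([.1919,.6465,.191])
Rm=R.from_quat([.1439,.9896,0,0])
for y in(-.0425,0,.0425):
  for dz,col in((0,(0,0,255)),(-.013,(0,255,0)),(-.05,(255,0,0)),(-.073,(255,0,255))):
    q=((proj(c,T+Rm.apply([0,y,dz]))-[x0,y0]+.5)*5).astype(int);cv2.circle(g,tuple(int(v) for v in q),3,col,-1)
cv2.imwrite('pics/s5.png',g)
st=get_state();print(st['contact_force'],st['wrist_torque'])
"
```

```text
[ 0.563  -0.2981 -1.1058] [ 0.0516 -0.0054  0.0812]
```

View pics/s5.png

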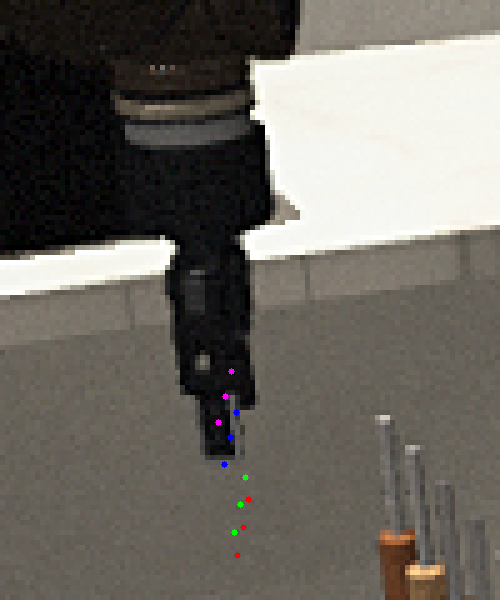

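The hook is held upright, but the visible finger ends (crop row 290) sit about 36 mm above the stated TCP, so the pads only overlap the top of the handle. I'll hang the hook back and grip it lower.

>>> {"op": "arm_command", "data": {"steps": [[[0,0,0],[-0.025,0,0],-1],[[0,0,0],[-0.05,0,0],-1],[[0,0,0],[-0.069,0,0],-1],[[0,0,0],[-0.069,0,0],-1],[[0,0,0],[-0.069,0,0.008],-1],[[0,0,0],[-0.069,0,0.015],-1],[[0,0,0],[-0.069,0,0.0155],-1],[[0,0,0],[-0.069,0,0.0155],0],[[0,0,0],[-0.069,0,0.0155],0.5],[[0,0,0],[-0.069,0,0.0155],0.5],[[0,0,0],[-0.069,0,0.022],0.5],[[0,0,0],[-0.069,0,0.026],0.5]]}}

```text
time: 6.68
eef_pos: [0.5146, 0.004, 0.15]
tcp_rot: [-0.021, 1.0, -0.001, 0.001]
contact_force: [-0.2, 0.3, -0.2]
opening: 0.748
```

```bash
python3 -c "
from h import *
here()
c=cam('side');cv2.imwrite('pics/s6.png',cv2.resize(c['frame'][130:310,260:400,::-1],None,fx=4,fy=4))
"
```

```text
t 6.67 pos [0.5146 0.004  0.15  ] yaw 0.0421 tilt [ 0.0011  0.0026 -0.0421] F [-0.2265  0.2512 -0.2472] op 0.748
```

View pics/s6.png

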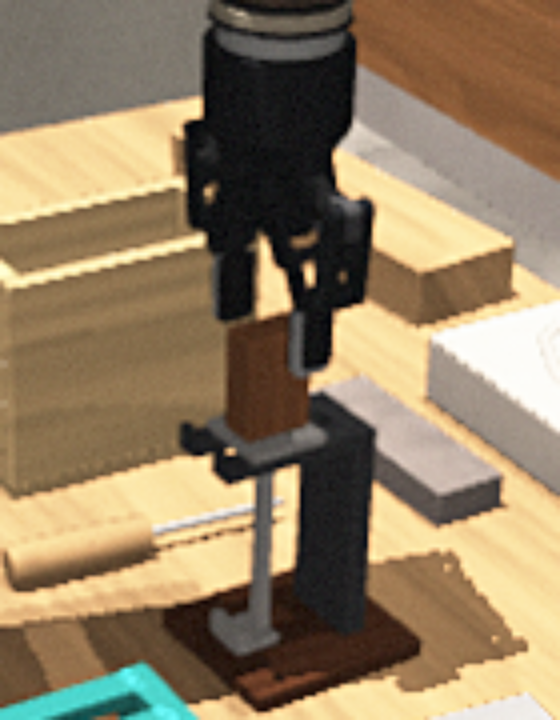

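>>> {"op": "arm_command", "data": {"steps": [[[0,0,0],[0,0,-0.001],0.0],[[0,0,0],[0,0,-0.001],-0.15],[[0,0,0],[0,0,-0.001],-0.15],[[0,0,0],[0,0,0.002],-0.15]]}}

```text
time: 7.22
eef_pos: [0.5146, 0.004, 0.1477]
tcp_rot: [-0.021, 1.0, -0.001, 0.001]
contact_force: [-0.6, -1.0, 0.1]
opening: 0.426
```

>>> {"op": "arm_command", "data": {"steps": [[[0,0,0],[0,0,0.002],-0.15],[[0,0,0],[0,0,0.004],-0.15]]}}

```text
time: 7.48
eef_pos: [0.5146, 0.004, 0.1435]
tcp_rot: [-0.021, 1.0, -0.001, 0.001]
contact_force: [0.6, 0.5, 0.5]
opening: 0.427
```

>>> {"op": "arm_command", "data": {"steps": [[[0,0,0],[0,0,0.002],-0.15],[[0,0,0],[0,0,0.004],-0.15]]}}

```text
time: 7.72
eef_pos: [0.5145, 0.004, 0.1393]
tcp_rot: [-0.021, 1.0, -0.001, 0.001]
contact_force: [-0.2, -0.1, 0.6]
opening: 0.419
```

```bash
python3 -c "
from h import *
here()"
```

```text
t 7.72 pos [0.5145 0.004  0.1393] yaw 0.0421 tilt [ 0.0011  0.0022 -0.0421] F [-0.211  -0.0689  0.6495] op 0.419
```

>>> {"op": "arm_command", "data": {"steps": [[[0,0,0],[0,0,0.002],-0.15],[[0,0,0],[0,0,0.004],-0.15]]}}

```text
time: 7.98
eef_pos: [0.5145, 0.004, 0.1352]
tcp_rot: [-0.021, 1.0, -0.001, 0.001]
contact_force: [0.3, 0.0, -0.3]
opening: 0.425
```

>>> {"op": "arm_command", "data": {"steps": [[[0,0,0],[0,0,0.002],-0.15],[[0,0,0],[0,0,0.004],-0.15]]}}

```text
time: 8.22
eef_pos: [0.5145, 0.004, 0.131]
tcp_rot: [-0.021, 1.0, -0.001, 0.001]
contact_force: [0.9, -0.2, 0.3]
opening: 0.427
```

```bash
python3 -c "
from h import *
here()
c=cam('side');cv2.imwrite('pics/s7.png',cv2.resize(c['frame'][130:310,260:400,::-1],None,fx=4,fy=4))
"
```

```text
t 8.22 pos [0.5145 0.004  0.131 ] yaw 0.042 tilt [ 0.001   0.0021 -0.042 ] F [ 0.8762 -0.1769  0.2704] op 0.427
```

View pics/s7.png

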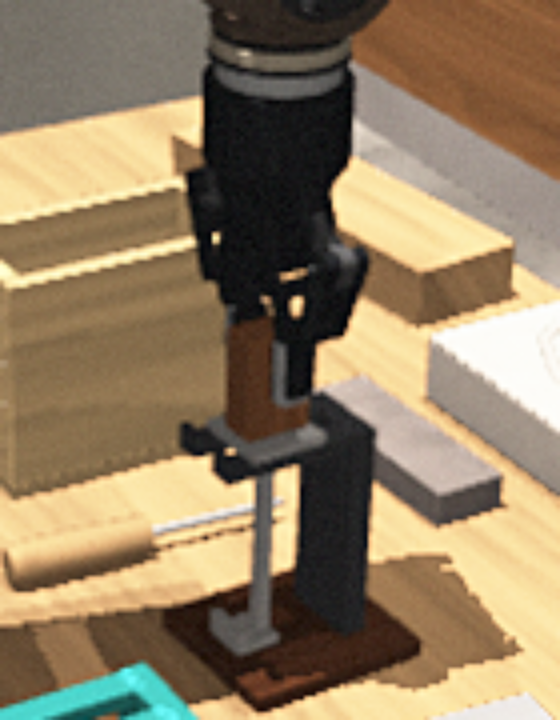

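No contact at TCP z = 0.131, so the visible fingers are the real ones: the stated TCP lies about 36 mm beyond them. I'll lower slightly more and grip mid-handle.

>>> {"op": "arm_command", "data": {"steps": [[[0,0,0],[0,0,0.002],-0.15],[[0,0,0],[0,0,0.004],-0.15],[[0,0,0],[0,0,0.004],-0.6],[[0,0,0],[0,0,0.004],-1],[[0,0,0],[0,0,0.004],-1],[[0,0,0],[0,0,0.004],-1],[[0,0,0],[0,0,0.004],-1]], "force": 90}}

```text
time: 9.15
eef_pos: [0.5142, 0.0041, 0.1265]
tcp_rot: [-0.021, 1.0, -0.0, 0.001]
contact_force: [-0.5, 0.3, -1.2]
opening: 0.27
```

```bash
python3 -c "
from h import *
here();go([.5145,.004,.142],.042);go([.4442,.0011,.142],.042)"
```

```text
t 9.15 pos [0.5142 0.0041 0.1265] yaw 0.0421 tilt [ 0.0009  0.0014 -0.0421] F [-0.5459  0.2779 -1.1893] op 0.27
turn [-0.0009  0.0014  0.0001] shift [-0.0003 -0.0001 -0.0155]
turn [-0.0009  0.0014  0.0001] shift [ 0.07   -0.     -0.0156]
```

>>> {"op": "arm_command", "data": {"steps": [[[0,0,0],[0,0,-0.008],-1],[[0,0,0],[0,0,-0.016],-1],[[0,0,0],[0,0,-0.016],-1],[[0,0,0],[0.025,0,-0.016],-1],[[0,0,0],[0.05,0,-0.016],-1],[[0,0,0],[0.07,0,-0.016],-1],[[0,0,0],[0.07,0,-0.016],-1],[[0,0,0],[0.07,0,-0.06],-1],[[0,0,0],[0.07,0,-0.11],-1],[[0,0,0],[0.07,0,-0.16],-1],[[0,0,0],[0.07,0,-0.175],-1],[[0,0,0],[0.07,0,-0.175],-1]]}}

```text
time: 10.65
eef_pos: [0.4446, 0.0012, 0.3015]
tcp_rot: [-0.021, 1.0, -0.001, 0.001]
contact_force: [-0.2, 0.7, -2.1]
opening: 0.27
```

```bash
python3 -c "
from h import *
here()
c=cam('side');f=c['frame'][:,:,::-1].copy()
x0,y0=240,40
g=cv2.resize(f[y0:y0+200,x0:x0+140],None,fx=4,fy=4,interpolation=cv2.INTER_NEAREST)
T=get_state()['eef_pos'];psi=.042;H=T+[0,0,.0485]
r=R.from_euler('z',psi)
for p in([0,0,.03],[0,0,-.035],[.0,0,-.155],[-.0105,-.014,-.155],[-.023,-.014,-.146],[-.023,-.014,-.16],[.02,-.012,.03],[-.02,-.012,.03],[-.02,-.012,-.03],[.02,-.012,-.03]):
  q=((proj(c,H+r.apply(p))-[x0,y0]+.5)*4);cv2.circle(g,tuple(int(v) for v in q),2,(0,0,255),-1)
cv2.imwrite('pics/s8.png',g)
c=cam('top');cv2.imwrite('pics/t8.png',cv2.resize(c['frame'][150:310,170:410,::-1],None,fx=3,fy=3))
"
```

```text
t 10.65 pos [0.4446 0.0012 0.3015] yaw 0.0421 tilt [ 0.0012  0.0025 -0.0421] F [-0.1615  0.7492 -2.1285] op 0.27
```

View pics/s8.png

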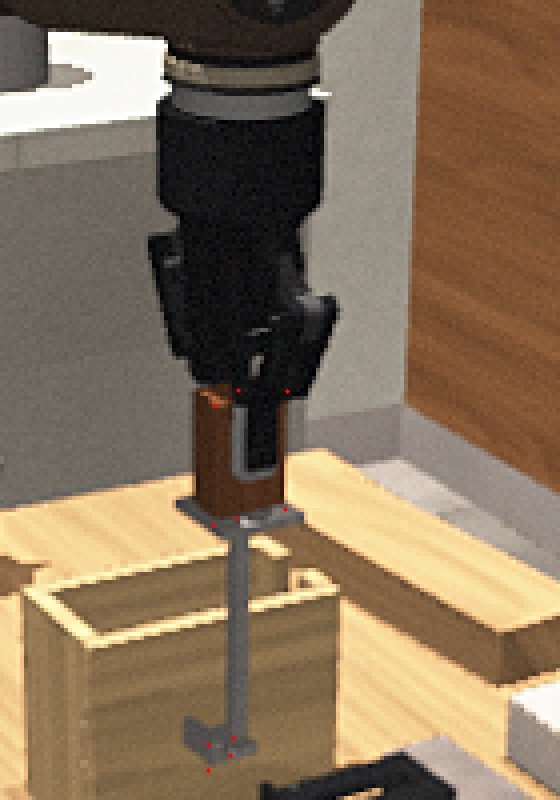

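View pics/t8.png

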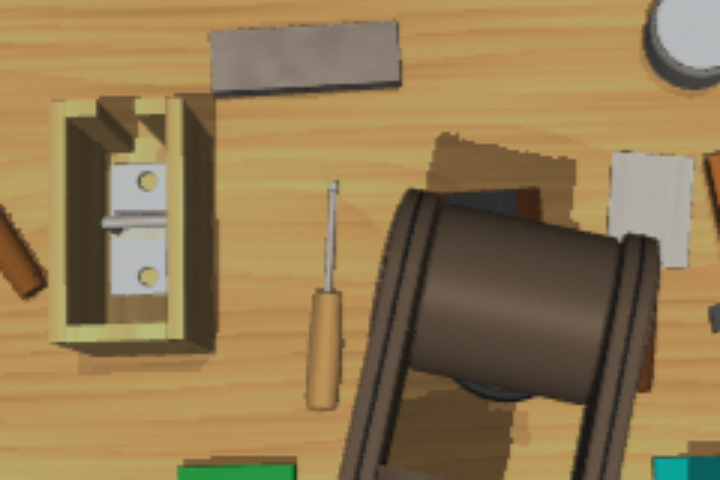

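```bash
python3 -c "
from h import *
here();go([.6,.2675,.30],0);go([.6,.2675,.1375],0);go([.574,.2675,.1375],0)"
```

```text
t 10.75 pos [0.4432 0.0014 0.2988] yaw 0.042 tilt [-0.0002 -0.0028 -0.042 ] F [ 0.1916 -0.2405 -1.6635] op 0.27
turn [ 0.0002 -0.0028  0.042 ] shift [-0.1678  0.2592 -0.0017]
turn [ 0.0002 -0.0028  0.042 ] shift [-0.1683  0.2592  0.1608]
turn [ 0.0002 -0.0028  0.042 ] shift [-0.1423  0.2603  0.1609]
```

>>> {"op": "arm_command", "data": {"steps": [[[0,0,0],[-0.014,0.022,-0.005],-1],[[0,0,0.01],[-0.037,0.057,-0.005],-1],[[0,0,0.02],[-0.06,0.093,-0.005],-1],[[0,0,0.03],[-0.085,0.131,-0.005],-1],[[0,0,0.042],[-0.11,0.17,-0.005],-1],[[0,0,0.042],[-0.135,0.21,-0.005],-1],[[0,0,0.042],[-0.155,0.24,-0.005],-1],[[0,0,0.042],[-0.165,0.255,-0.003],-1],[[0,0,0.042],[-0.168,0.259,-0.002],-1],[[0,0,0.042],[-0.168,0.259,-0.002],-1],[[0,0,0.042],[-0.168,0.259,-0.002],-1]]}}

```text
time: 12.12
eef_pos: [0.6, 0.2663, 0.3006]
tcp_rot: [0.0, 1.0, -0.0, -0.001]
contact_force: [0.5, 0.4, -1.6]
opening: 0.269
```

```bash
python3 -c "
from h import *
here();go([.6,.2675,.25],0);go([.6,.2675,.1375],0)
c=cam('top');cv2.imwrite('pics/t9.png',cv2.resize(c['frame'][150:310,130:370,::-1],None,fx=3,fy=3))
c=cam('side');cv2.imwrite('pics/s9.png',cv2.resize(c['frame'][80:270,220:360,::-1],None,fx=4,fy=4))
"
```

```text
t 12.12 pos [0.6    0.2663 0.3006] yaw -0.001 tilt [ 0.0002 -0.0027  0.001 ] F [ 0.4888  0.4094 -1.6218] op 0.269
turn [-0.0002 -0.0027 -0.001 ] shift [-0.0002  0.0012  0.0506]
turn [-0.0002 -0.0027 -0.001 ] shift [-0.0005  0.0012  0.1631]
```

View pics/s9.png

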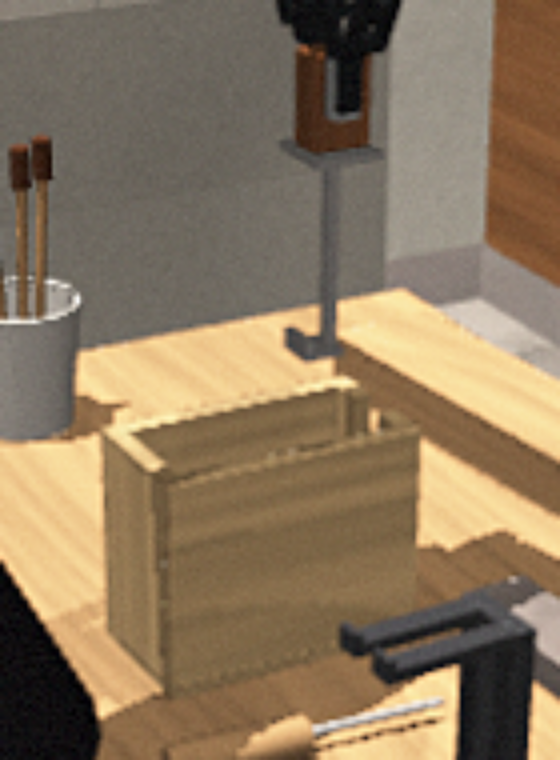

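View pics/t9.png

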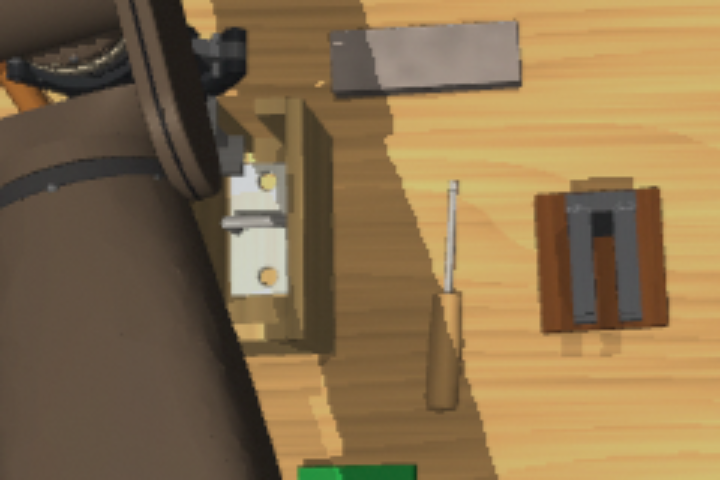

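>>> {"op": "arm_command", "data": {"steps": [[[0,0,0],[0,0.001,0.025],-1],[[0,0,0],[0,0.001,0.05],-1],[[0,0,0],[0,0.001,0.075],-1],[[0,0,0],[0,0.001,0.085],-1],[[0,0,0],[0,0.001,0.085],-1],[[0,0,0],[0,0.001,0.085],-1]]}}

```text
time: 12.98
eef_pos: [0.6007, 0.2676, 0.2177]
tcp_rot: [0.001, 1.0, 0.0, 0.0]
contact_force: [0.4, 0.3, -0.8]
opening: 0.272
```

```bash
python3 -c "
from h import *
here();go([.6,.2675,.1375],0)
c=cam('top');x0,y0=180,160
g=cv2.resize(c['frame'][y0:y0+120,x0:x0+80,::-1],None,fx=6,fy=6,interpolation=cv2.INTER_CUBIC)
T=get_state()['eef_pos'];H=T+[0,0,.0485]
for p in([-.023,-.014,-.146],[-.023,.014,-.146],[-.017,-.014,-.146],[.004,-.014,-.155]):
  q=((proj(c,H+p)-[x0,y0]+.5)*6);cv2.circle(g,tuple(int(v) for v in q),2,(0,0,255),-1)
cv2.imwrite('pics/t10.png',g)
"
```

```text
t 12.97 pos [0.6007 0.2676 0.2177] yaw -0.001 tilt [-0.0008  0.0006  0.001 ] F [ 0.3533  0.2916 -0.8002] op 0.272
turn [ 0.0008  0.0006 -0.001 ] shift [ 0.0008 -0.0002  0.0802]
```

View pics/t10.png

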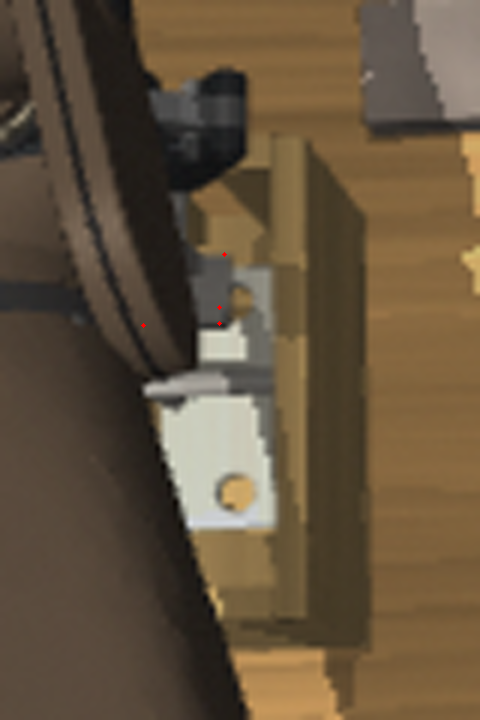

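>>> {"op": "arm_command", "data": {"steps": [[[0,0,0],[0,0.001,0.02],-1],[[0,0,0],[0,0.001,0.04],-1],[[0,0,0],[0,0.001,0.06],-1],[[0,0,0],[0,0.001,0.075],-1],[[0,0,0],[0,0.001,0.08],-1],[[0,0,0],[0,0.001,0.08],-1],[[0,0,0],[0,0.001,0.08],-1]]}}

```text
time: 13.9
eef_pos: [0.6016, 0.2689, 0.139]
tcp_rot: [0.0, 1.0, 0.001, 0.001]
contact_force: [0.3, 1.0, -1.6]
opening: 0.27
```

```bash
python3 -c "
from h import *
here()
c=cam('top');x0,y0=180,160
g=cv2.resize(c['frame'][y0:y0+120,x0:x0+80,::-1],None,fx=6,fy=6,interpolation=cv2.INTER_CUBIC)
T=get_state()['eef_pos'];H=T+[0,0,.0485]
for p in([-.023,-.014,-.146],[-.023,.014,-.146],[-.017,-.014,-.146],[.004,-.014,-.155]):
  q=((proj(c,H+p)-[x0,y0]+.5)*6);cv2.circle(g,tuple(int(v) for v in q),2,(0,0,255),-1)
cv2.imwrite('pics/t11.png',g)
"
```

```text
t 13.9 pos [0.6016 0.2689 0.139 ] yaw -0.001 tilt [-0.0014  0.0027  0.001 ] F [ 0.2557  1.0235 -1.5619] op 0.27
```

View pics/t11.png

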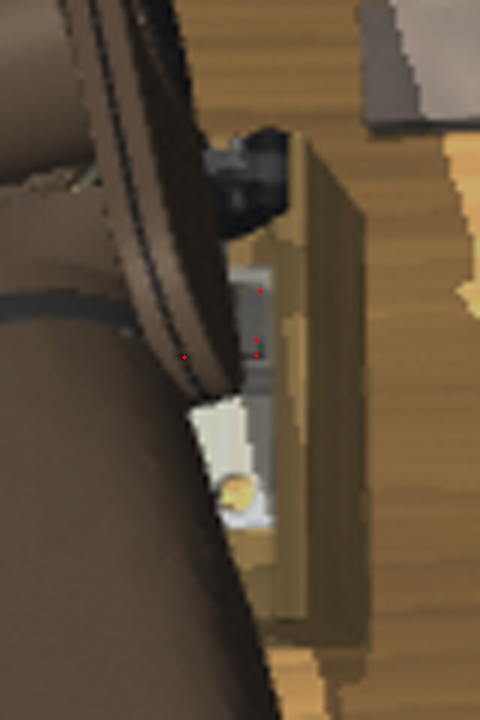

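>>> {"op": "arm_command", "data": {"steps": [[[0,0,0],[0.006,0.001,0.001],-1],[[0,0,0],[0.012,0.001,0.001],-1],[[0,0,0],[0.018,0.001,0.001],-1],[[0,0,0],[0.022,0.001,0.001],-1],[[0,0,0],[0.026,0.001,0.001],-1],[[0,0,0],[0.027,0.001,0.001],-1],[[0,0,0],[0.027,0.001,0.001],-1]]}}

```text
time: 14.82
eef_pos: [0.5747, 0.27, 0.1381]
tcp_rot: [0.001, 1.0, 0.001, 0.002]
contact_force: [-0.2, 0.2, -2.0]
opening: 0.268
```

```bash
python3 -c "
from h import *
here()
c=cam('top');x0,y0=180,160
g=cv2.resize(c['frame'][y0:y0+120,x0:x0+80,::-1],None,fx=6,fy=6,interpolation=cv2.INTER_CUBIC)
cv2.imwrite('pics/t12.png',g)
"
```

```text
t 14.82 pos [0.5747 0.27   0.1381] yaw -0.0011 tilt [-0.0016  0.0033  0.0011] F [-0.243   0.2298 -1.9958] op 0.268
```

View pics/t12.png

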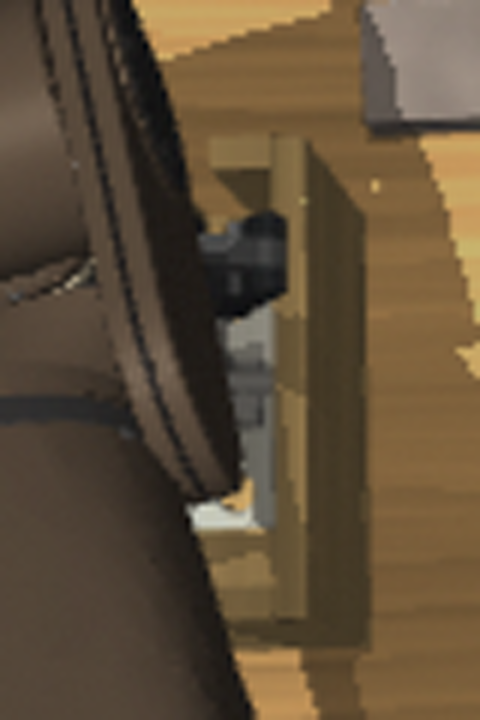

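>>> {"op": "arm_command", "data": {"steps": [[[0,0,0],[0,0,-0.005],-1],[[0,0,0],[0,0,-0.01],-1],[[0,0,0],[0,0,-0.015],-1],[[0,0,0],[0,0,-0.02],-1],[[0,0,0],[0,0,-0.025],-1],[[0,0,0],[0,0,-0.03],-1],[[0,0,0],[0,0,-0.03],-1],[[0,0,0],[0,0,-0.03],-1]]}}

```text
time: 15.88
eef_pos: [0.5745, 0.2699, 0.1679]
tcp_rot: [0.001, 1.0, 0.001, 0.001]
contact_force: [0.1, 0.1, -5.4]
opening: 0.269
```

```bash
python3 -c "
from h import *
here()
c=cam('top');x0,y0=180,160
g=cv2.resize(c['frame'][y0:y0+120,x0:x0+80,::-1],None,fx=6,fy=6,interpolation=cv2.INTER_CUBIC)
cv2.imwrite('pics/t13.png',g)
"
```

```text
t 15.88 pos [0.5745 0.2699 0.1679] yaw -0.0011 tilt [-0.0015  0.0028  0.0011] F [ 0.0536  0.0897 -5.4389] op 0.269
```

View pics/t13.png

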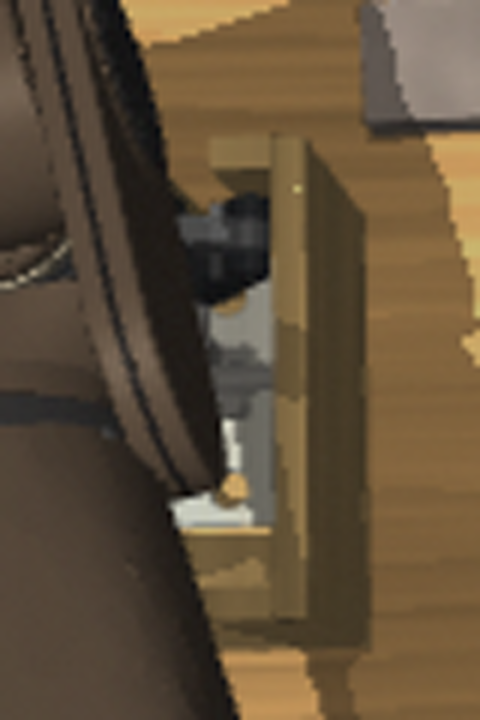

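The wrist force went from -2 to -5.4 N and the plate has risen on the hook. Continuing up.

>>> {"op": "arm_command", "data": {"steps": [[[0,0,0],[0,0,-0.01],-1],[[0,0,0],[0,0,-0.025],-1],[[0,0,0],[0,0,-0.045],-1],[[0,0,0],[0,0,-0.065],-1],[[0,0,0],[0,0,-0.085],-1],[[0,0,0],[0,0,-0.105],-1],[[0,0,0],[0,0,-0.125],-1],[[0,0,0],[0,0,-0.145],-1],[[0,0,0],[0,0,-0.157],-1],[[0,0,0],[0,0,-0.162],-1],[[0,0,0],[0,0,-0.162],-1],[[0,0,0],[0,0,-0.162],-1]]}}

```text
time: 17.42
eef_pos: [0.5736, 0.2695, 0.3284]
tcp_rot: [0.001, 1.0, 0.0, 0.0]
contact_force: [-0.9, 0.4, -3.9]
opening: 0.27
```

```bash
python3 -c "
from h import *
here()
c=cam('top');x0,y0=150,130
g=cv2.resize(c['frame'][y0:y0+150,x0:x0+150,::-1],None,fx=4,fy=4,interpolation=cv2.INTER_CUBIC)
cv2.imwrite('pics/t14.png',g)
c=cam('side');cv2.imwrite('pics/s14.png',cv2.resize(c['frame'][60:270,220:380,::-1],None,fx=3.5,fy=3.5,interpolation=cv2.INTER_CUBIC))
"
```

```text
t 17.43 pos [0.5736 0.2695 0.3284] yaw -0.0011 tilt [-0.0009  0.0004  0.0011] F [-0.9422  0.3777 -3.8696] op 0.27
```

View pics/t14.png

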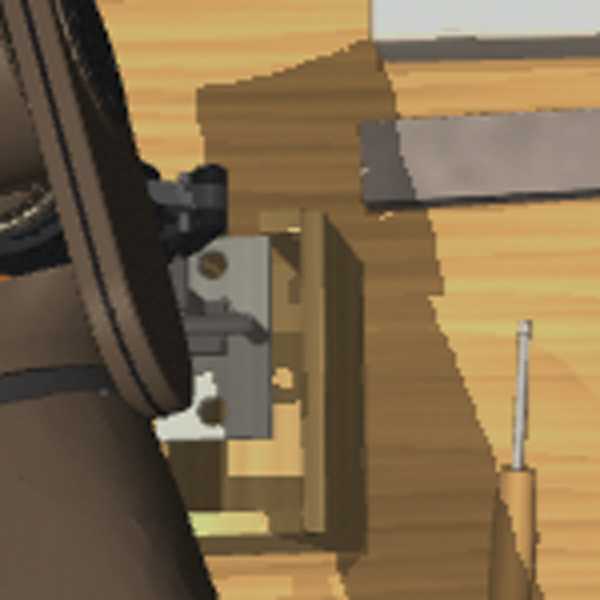

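View pics/s14.png

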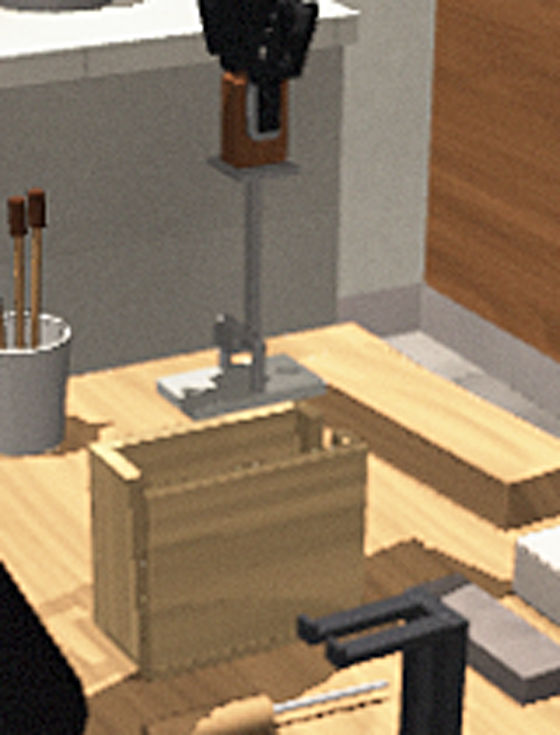

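```bash
python3 -c "
from h import *
here()
c=cam('top');T=get_state()['eef_pos'];z=T[2]-.1365
A=lambda x,y:((x+.5)/4+150-.5,(y+.5)/4+130-.5)
h1=onz(c,A(212,264),z);h2=onz(c,A(211,410),z)
print(h1,h2,np.linalg.norm(h1-h2),(h1+h2)/2-T,np.arctan2(*(h1-h2)[1::-1]))
a,b=onz(c,A(271,237),z),onz(c,A(272,438),z);print('edge',a,b,(a+b)/2-T,np.arctan2(*(a-b)[1::-1]))
go([.5508,-.2273,.33],.177)"
```

```text
t 17.52 pos [0.5737 0.2695 0.3286] yaw -0.0011 tilt [-0.0009  0.0007  0.0011] F [ 0.026  -0.4647 -4.3657] op 0.268
[0.6029 0.2674 0.1923] [0.5272 0.2676 0.1923] 0.07569658093429571 [-0.0087 -0.002  -0.1365] -0.002124892891112505
edge [0.6163 0.2371 0.1923] [0.5122 0.2364 0.1923] [-0.0095 -0.0328 -0.1365] 0.006395766806404783
turn [ 0.0009  0.0011 -0.178 ] shift [ 0.0224 -0.4969 -0.0017]
```

>>> {"op": "arm_command", "data": {"steps": [[[0,0,0],[0,-0.005,-0.002],-1],[[0,0,-0.01],[0,-0.015,-0.002],-1],[[0,0,-0.02],[0.001,-0.035,-0.002],-1],[[0,0,-0.035],[0.002,-0.06,-0.002],-1],[[0,0,-0.05],[0.003,-0.09,-0.002],-1],[[0,0,-0.065],[0.004,-0.12,-0.002],-1],[[0,0,-0.08],[0.005,-0.15,-0.002],-1],[[0,0,-0.095],[0.006,-0.18,-0.002],-1],[[0,0,-0.11],[0.007,-0.21,-0.002],-1],[[0,0,-0.125],[0.008,-0.24,-0.002],-1],[[0,0,-0.14],[0.009,-0.27,-0.002],-1],[[0,0,-0.155],[0.01,-0.3,-0.002],-1]]}}

```text
time: 19.08
eef_pos: [0.563, -0.0321, 0.3307]
tcp_rot: [-0.077, 0.997, 0.0, 0.001]
contact_force: [-0.2, 0.4, -4.4]
opening: 0.269
```

```bash
python3 -c "
from h import *
here();go([.5592,-.2232,.33],.173)"
```

```text
t 19.07 pos [ 0.563  -0.0321  0.3307] yaw 0.1542 tilt [-0.0004  0.0016 -0.1542] F [-0.2476  0.3996 -4.3943] op 0.269
turn [ 0.0003  0.0016 -0.0188] shift [ 0.0331 -0.1882  0.0006]
```

>>> {"op": "arm_command", "data": {"steps": [[[0,0,-0.01],[0.004,-0.025,0],-1],[[0,0,-0.018],[0.009,-0.05,0],-1],[[0,0,-0.018],[0.013,-0.075,0],-1],[[0,0,-0.018],[0.018,-0.1,0],-1],[[0,0,-0.018],[0.022,-0.125,0],-1],[[0,0,-0.018],[0.026,-0.15,0],-1],[[0,0,-0.018],[0.03,-0.17,0],-1],[[0,0,-0.018],[0.032,-0.182,0],-1],[[0,0,-0.018],[0.033,-0.188,0],-1],[[0,0,-0.018],[0.033,-0.188,0],-1],[[0,0,-0.018],[0.033,-0.188,0],-1],[[0,0,-0.018],[0.033,-0.188,0],-1]]}}

```text
time: 20.58
eef_pos: [0.5594, -0.2223, 0.3307]
tcp_rot: [-0.086, 0.996, 0.0, 0.001]
contact_force: [0.0, 0.1, -3.9]
opening: 0.269
```

```bash
python3 -c "
from h import *
here()
c=cam('top');x0,y0=340,150
g=cv2.resize(c['frame'][y0:y0+150,x0:x0+150,::-1],None,fx=4,fy=4,interpolation=cv2.INTER_CUBIC)
cv2.imwrite('pics/t15.png',g)
c=cam('side');cv2.imwrite('pics/s15.png',cv2.resize(c['frame'][120:400,270:500,::-1],None,fx=2.6,fy=2.6,interpolation=cv2.INTER_CUBIC))
"
```

```text
t 20.57 pos [ 0.5594 -0.2223  0.3307] yaw 0.1731 tilt [-0.0006  0.0017 -0.1731] F [ 0.0431  0.1472 -3.9368] op 0.269
```

View pics/t15.png

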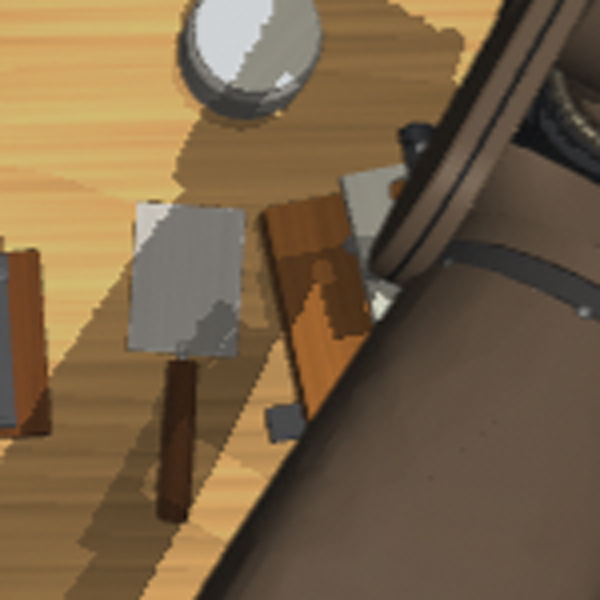

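View pics/s15.png

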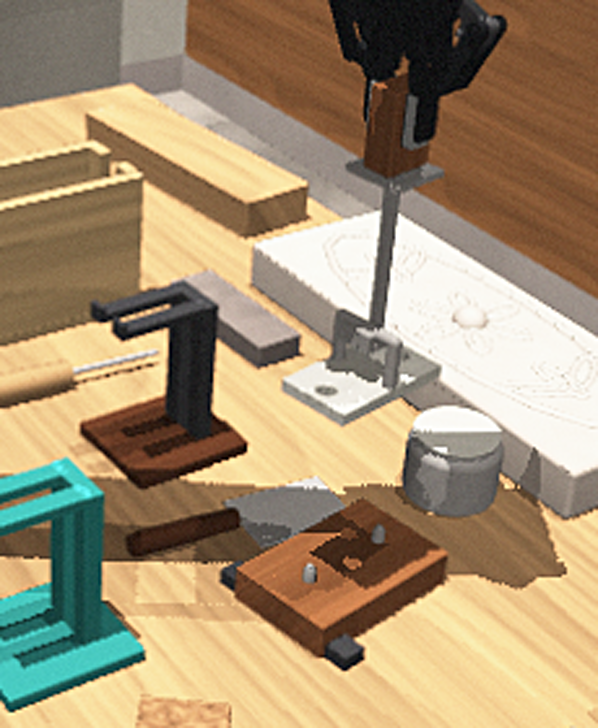

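>>> {"op": "arm_command", "data": {"steps": [[[0,0,0],[0,-0.001,0.015],-1],[[0,0,0],[0,-0.001,0.035],-1],[[0,0,0],[0,-0.001,0.06],-1],[[0,0,0],[0,-0.001,0.085],-1],[[0,0,0],[0,-0.001,0.105],-1],[[0,0,0],[0,-0.001,0.12],-1],[[0,0,0],[0,-0.001,0.125],-1],[[0,0,0],[0,-0.001,0.125],-1],[[0,0,0],[0,-0.001,0.125],-1]]}}

```text
time: 21.8
eef_pos: [0.5604, -0.2238, 0.2071]
tcp_rot: [-0.086, 0.996, -0.001, 0.002]
contact_force: [0.2, -0.7, -4.4]
opening: 0.267
```

```bash
python3 -c "
from h import *
here()
c=cam('top');x0,y0=390,170
g=cv2.resize(c['frame'][y0:y0+100,x0:x0+90,::-1],None,fx=6,fy=6,interpolation=cv2.INTER_CUBIC)
cv2.imwrite('pics/t16.png',g)
c=cam('side');cv2.imwrite('pics/s16.png',cv2.resize(c['frame'][250:380,340:470,::-1],None,fx=6,fy=6,interpolation=cv2.INTER_CUBIC)[:600])
"
```

```text
t 21.8 pos [ 0.5604 -0.2238  0.2071] yaw 0.1728 tilt [ 0.001   0.0037 -0.1729] F [ 0.1903 -0.7194 -4.4287] op 0.267
```

View pics/t16.png

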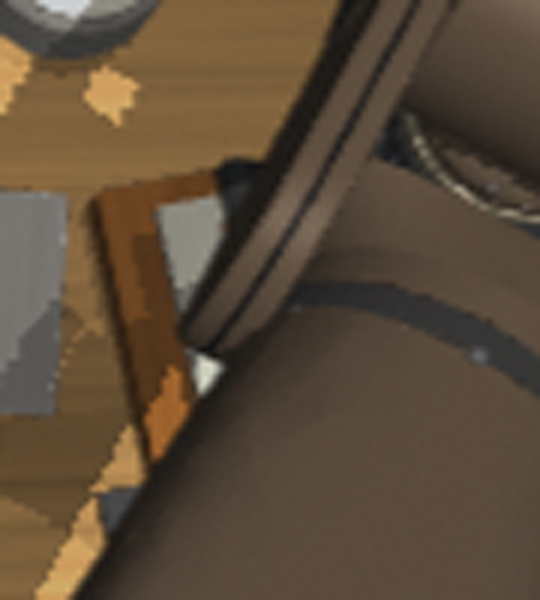

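View pics/s16.png

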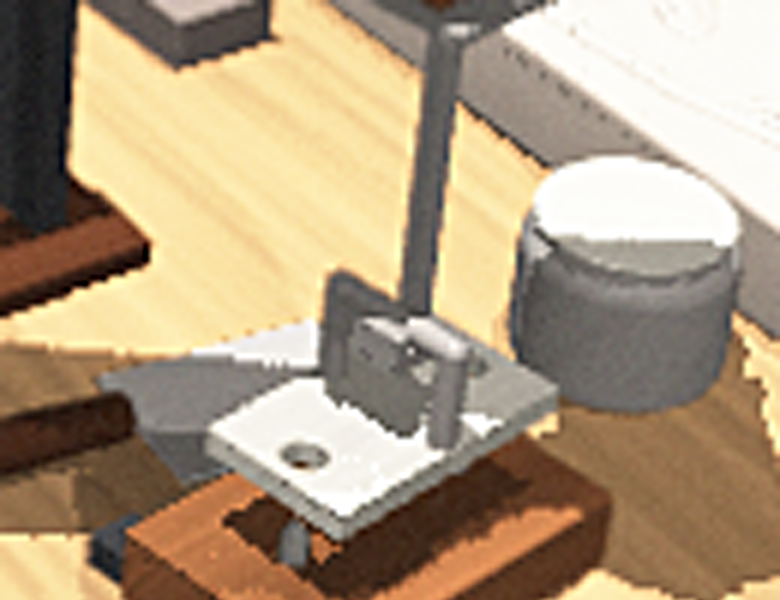

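```bash
python3 -c "
from h import *
here();T=get_state()['eef_pos'];z=T[2]-.1365
s=cam('side');c=cam('top')
S=lambda x,y:((x+.5)/6+340-.5,(y+.5)/6+250-.5)
A=lambda x,y:((x+.5)/6+390-.5,(y+.5)/6+170-.5)
D=lambda x,y:((x+.5)/4.6+290-.5,(y+.5)/4.6+280-.5)
print('pins side',onz(s,D(578,193),.044),onz(s,D(456,264),.044))
h=onz(s,S(304,455),z);print('hole',h)
l,n,r=[onz(s,S(*p),z) for p in((208,430),(345,520),(558,385))]
print(l,n,r,(l+r)/2,np.linalg.norm(l-n),np.linalg.norm(n-r),np.arctan2(*(r-n)[1::-1]),np.arctan2(*(n-l)[1::-1])+np.pi/2)
print('top corner',onz(c,A(157,207),z), 'edge pt',onz(c,A(182,325),z))
"
```

```text
t 21.9 pos [ 0.5603 -0.2237  0.2069] yaw 0.1729 tilt [ 0.0008  0.0033 -0.1729] F [-0.5535 -0.3826 -4.7118] op 0.272
pins side [ 0.5878 -0.2207  0.044 ] [ 0.5126 -0.2344  0.044 ]
hole [ 0.5141 -0.2333  0.0704]
[ 0.495  -0.208   0.0704] [ 0.5057 -0.266   0.0704] [ 0.6089 -0.2437  0.0704] [ 0.5519 -0.2258  0.0704] 0.05899926706489166 0.10564272268465003 0.2121036468875977 0.1822801516964241
top corner [ 0.5978 -0.1893  0.0704] edge pt [ 0.5527 -0.1968  0.0704]
```

>>> {"op": "arm_command", "data": {"steps": [[[0,0,0],[0.001,-0.001,0.004],-1],[[0,0,0],[0.001,-0.001,0.008],-1],[[0,0,0],[0.001,-0.001,0.012],-1],[[0,0,0],[0.001,-0.001,0.015],-1],[[0,0,0],[0.001,-0.001,0.018],-1],[[0,0,0],[0.001,-0.001,0.021],-1],[[0,0,0],[0.001,-0.001,0.021],-1]]}}

```text
time: 22.88
eef_pos: [0.5591, -0.2246, 0.1851]
tcp_rot: [-0.086, 0.996, 0.0, 0.001]
contact_force: [0.3, 0.3, -4.8]
opening: 0.271
```

```bash
python3 -c "
from h import *
here()
c=cam('side');cv2.imwrite('pics/s17.png',cv2.resize(c['frame'][270:370,340:470,::-1],None,fx=6,fy=6,interpolation=cv2.INTER_CUBIC))
"
```

```text
t 22.88 pos [ 0.5591 -0.2246  0.1851] yaw 0.1729 tilt [-0.0001  0.0022 -0.1729] F [ 0.343   0.3089 -4.8173] op 0.271
```

View pics/s17.png

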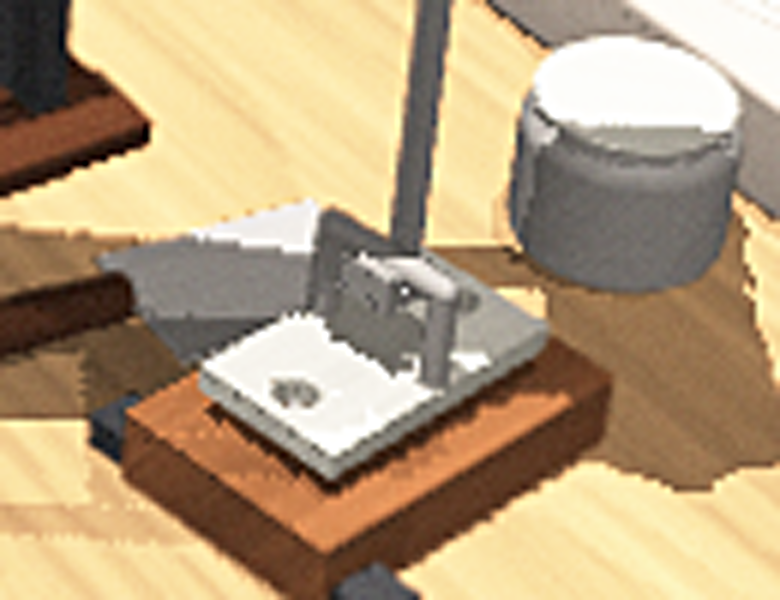

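The pin tip shows inside the near hole (295,392) and the plate is level with no extra force. Continuing down.

>>> {"op": "arm_command", "data": {"steps": [[[0,0,0],[0,0,0.002],-1],[[0,0,0],[0,0,0.004],-1],[[0,0,0],[0,0,0.006],-1],[[0,0,0],[0,0,0.008],-1],[[0,0,0],[0,0,0.01],-1],[[0,0,0],[0,0,0.01],-1],[[0,0,0],[0,0,0.01],-1]]}}

```text
time: 23.8
eef_pos: [0.5597, -0.2249, 0.1761]
tcp_rot: [-0.086, 0.996, -0.0, 0.002]
contact_force: [-0.2, -0.1, -2.1]
opening: 0.272
```

```bash
python3 -c "
from h import *
here()
c=cam('side');cv2.imwrite('pics/s18.png',cv2.resize(c['frame'][270:370,340:470,::-1],None,fx=6,fy=6,interpolation=cv2.INTER_CUBIC))
"
```

```text
t 23.8 pos [ 0.5597 -0.2249  0.1761] yaw 0.1729 tilt [ 0.001   0.0035 -0.1729] F [-0.2053 -0.1292 -2.0789] op 0.272
```

View pics/s18.png

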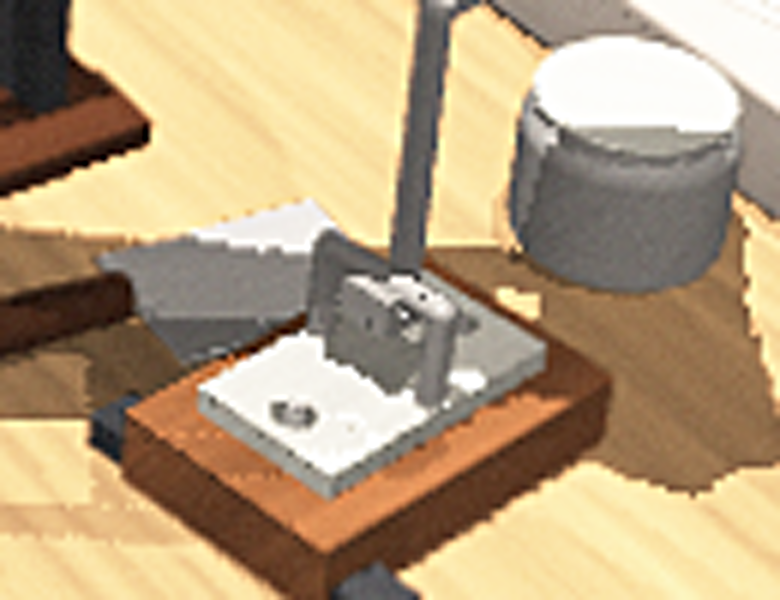

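>>> {"op": "arm_command", "data": {"steps": [[[0,0,0],[0,0,0.004],-1],[[0,0,0],[0,0,0.008],-1],[[0,0,0],[0,0,0.012],-1],[[0,0,0],[0,0,0.0165],-1],[[0,0,0],[0,0,0.0165],-1],[[0,0,0],[0,0,0.0165],-1]]}}

```text
time: 24.6
eef_pos: [0.5597, -0.2249, 0.1595]
tcp_rot: [-0.086, 0.996, -0.0, 0.002]
contact_force: [1.3, -0.2, -1.6]
opening: 0.269
```

```bash
python3 -c "
from h import *
here()
c=cam('side');cv2.imwrite('pics/s19.png',cv2.resize(c['frame'][270:370,340:470,::-1],None,fx=6,fy=6,interpolation=cv2.INTER_CUBIC))
"
```

```text
t 24.6 pos [ 0.5597 -0.2249  0.1595] yaw 0.1729 tilt [ 0.0009  0.0035 -0.1729] F [ 1.3253 -0.2468 -1.6169] op 0.269
```

View pics/s19.png

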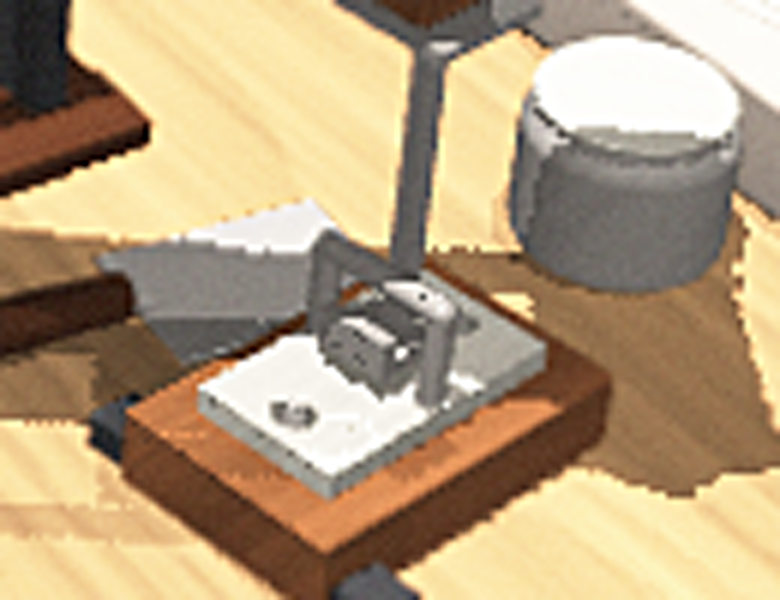

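>>> {"op": "arm_command", "data": {"steps": [[[0,0,0],[-0.006,0,0],-1],[[0,0,0],[-0.012,0,0],-1],[[0,0,0],[-0.018,0,0],-1],[[0,0,0],[-0.024,0,0],-1],[[0,0,0],[-0.028,0,0],-1],[[0,0,0],[-0.028,0,0],-1],[[0,0,0],[-0.028,0,0],-1]]}}

```text
time: 25.52
eef_pos: [0.5873, -0.2201, 0.1597]
tcp_rot: [-0.086, 0.996, -0.001, 0.002]
contact_force: [-0.1, -0.4, -2.2]
opening: 0.268
```

```bash
python3 -c "
from h import *
here()
c=cam('side');cv2.imwrite('pics/s20.png',cv2.resize(c['frame'][270:370,340:470,::-1],None,fx=6,fy=6,interpolation=cv2.INTER_CUBIC))
"
```

```text
t 25.52 pos [ 0.5873 -0.2201  0.1597] yaw 0.1729 tilt [ 0.001   0.0035 -0.1729] F [-0.1443 -0.4062 -2.1627] op 0.268
```

View pics/s20.png

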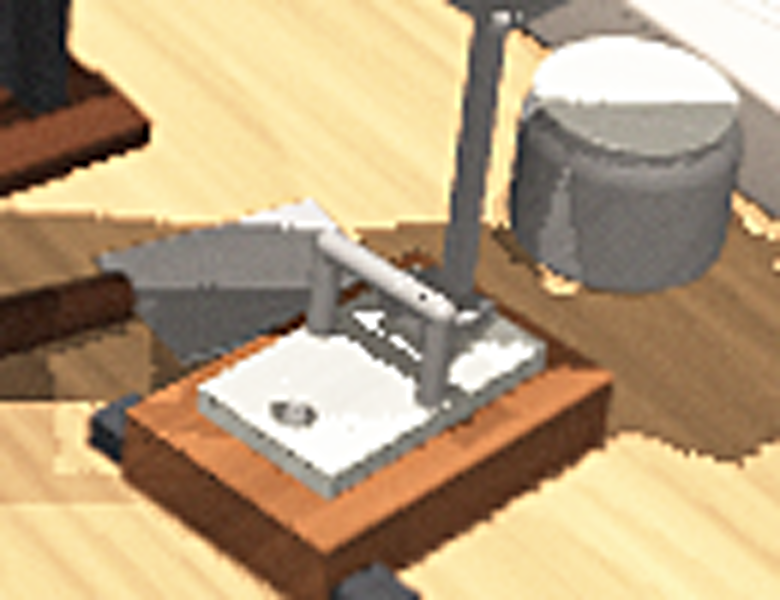

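>>> {"op": "arm_command", "data": {"steps": [[[0,0,0],[-0.001,0,-0.02],-1],[[0,0,0],[-0.001,0,-0.05],-1],[[0,0,0],[-0.001,0,-0.09],-1],[[0,0,0],[-0.001,0,-0.13],-1],[[0,0,0],[-0.001,0,-0.15],-1],[[0,0,0],[-0.001,0,-0.15],-1]]}}

```text
time: 26.32
eef_pos: [0.5884, -0.2203, 0.3125]
tcp_rot: [-0.086, 0.996, -0.002, 0.004]
contact_force: [-0.1, -0.4, -2.4]
opening: 0.269
```

```bash
python3 -c "
from h import *
here();go([.4436,.0012,.30],.042)"
```

```text
t 26.32 pos [ 0.5884 -0.2203  0.3125] yaw 0.1728 tilt [ 0.0037  0.0073 -0.1728] F [-0.1231 -0.3844 -2.3718] op 0.269
turn [-0.0039  0.0072  0.1308] shift [0.1046 0.2432 0.0107]
```

>>> {"op": "arm_command", "data": {"steps": [[[0,0,0.01],[0.005,0.012,0],-1],[[0,0,0.03],[0.017,0.04,0.002],-1],[[0,0,0.05],[0.032,0.075,0.004],-1],[[0,0,0.07],[0.047,0.11,0.006],-1],[[0,0,0.09],[0.062,0.145,0.008],-1],[[0,0,0.11],[0.077,0.18,0.01],-1],[[0,0,0.13],[0.091,0.212,0.01],-1],[[-0.003,0.006,0.131],[0.101,0.234,0.01],-1],[[-0.003,0.006,0.131],[0.105,0.243,0.01],-1],[[-0.003,0.006,0.131],[0.105,0.243,0.01],-1],[[-0.003,0.006,0.131],[0.105,0.243,0.01],-1]]}}

```text
time: 27.7
eef_pos: [0.4437, 0.0004, 0.3006]
tcp_rot: [-0.021, 1.0, -0.001, 0.001]
contact_force: [1.5, -0.2, -1.8]
opening: 0.271
```

```bash
python3 -c "
from h import *
here();go([.4436,.0012,.1425],.042)
c=cam('top');cv2.imwrite('pics/t21.png',cv2.resize(c['frame'][160:310,290:490,::-1],None,fx=4,fy=4,interpolation=cv2.INTER_CUBIC))
c=cam('side');cv2.imwrite('pics/s21.png',cv2.resize(c['frame'][80:310,230:460,::-1],None,fx=2.6,fy=2.6,interpolation=cv2.INTER_CUBIC))
"
```

```text
t 27.7 pos [0.4437 0.0004 0.3006] yaw 0.0412 tilt [ 0.0011  0.0012 -0.0412] F [ 1.537 -0.206 -1.797] op 0.271
turn [-0.0011  0.0012 -0.0008] shift [0.0002 0.001  0.158 ]
```

View pics/t21.png

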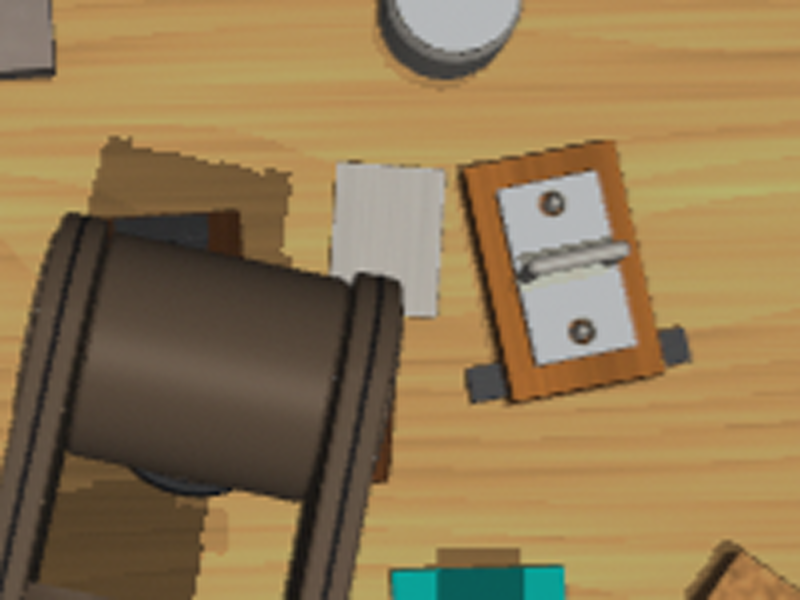

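View pics/s21.png

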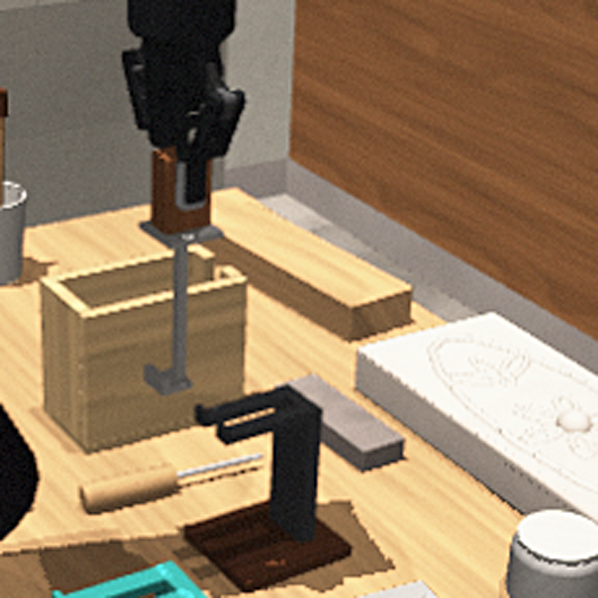

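The plate lies centred on both pins (top crop (553,203) and (582,331)). The hook is upright in front of the rack. Hanging it back now.

>>> {"op": "arm_command", "data": {"steps": [[[0,0,0],[0,0.001,0.03],-1],[[0,0,0],[0,0.001,0.07],-1],[[0,0,0],[0,0.001,0.11],-1],[[0,0,0],[0,0.001,0.145],-1],[[0,0,0],[0,0.001,0.157],-1],[[0,0,0],[0,0.001,0.157],-1],[[0,0,0],[0,0.001,0.157],-1]]}}

```text
time: 28.68
eef_pos: [0.4452, 0.0007, 0.1455]
tcp_rot: [-0.02, 1.0, -0.001, 0.002]
contact_force: [-0.2, 0.2, -2.3]
opening: 0.272
```

```bash
python3 -c "
from h import *
here();go([.5142,.0041,.1425],.042);go([.5142,.0041,.127],.042)
c=cam('side');cv2.imwrite('pics/s22.png',cv2.resize(c['frame'][130:310,240:400,::-1],None,fx=3.3,fy=3.3,interpolation=cv2.INTER_CUBIC))
"
```

```text
t 28.68 pos [0.4452 0.0007 0.1455] yaw 0.0406 tilt [ 0.0017  0.0043 -0.0406] F [-0.2417  0.1696 -2.2585] op 0.272
turn [-0.0018  0.0043 -0.0014] shift [-0.069   0.0006  0.0033]
turn [-0.0018  0.0043 -0.0014] shift [-0.069   0.0006  0.0188]
```

View pics/s22.png

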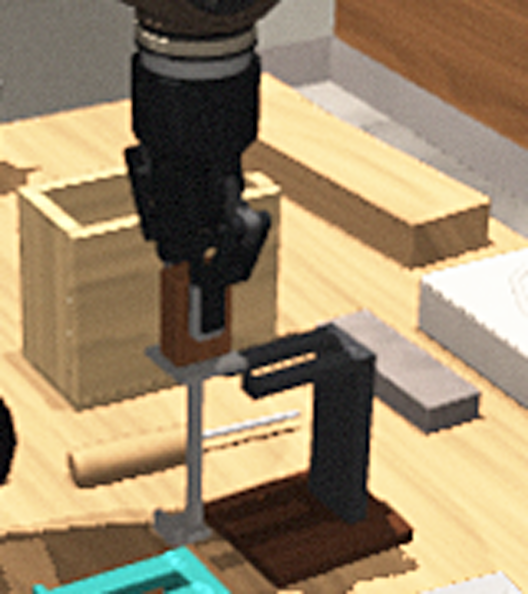

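>>> {"op": "arm_command", "data": {"steps": [[[0,0,0],[-0.015,0.0005,0.001],-1],[[0,0,0],[-0.03,0.0005,0.001],-1],[[0,0,0],[-0.045,0.0005,0.001],-1],[[0,0,0],[-0.06,0.0005,0.001],-1],[[0,0,0],[-0.069,0.0005,0.001],-1],[[0,0,0],[-0.069,0.0005,0.001],-1],[[0,0,0],[-0.069,0.0005,0.006],-1],[[0,0,0],[-0.069,0.0005,0.012],-1],[[0,0,0],[-0.069,0.0005,0.016],-1],[[0,0,0],[-0.069,0.0005,0.018],-1],[[0,0,0],[-0.069,0.0005,0.018],-1]]}}

```text
time: 30.1
eef_pos: [0.5141, 0.0041, 0.1277]
tcp_rot: [-0.02, 1.0, -0.001, 0.002]
contact_force: [-0.4, 0.2, -1.7]
opening: 0.271
```

```bash
python3 -c "
from h import *
here()
c=cam('side');cv2.imwrite('pics/s23.png',cv2.resize(c['frame'][150:310,270:390,::-1],None,fx=3.7,fy=3.7,interpolation=cv2.INTER_CUBIC))
"
```

```text
t 30.1 pos [0.5141 0.0041 0.1277] yaw 0.0407 tilt [ 0.0017  0.0043 -0.0407] F [-0.4032  0.2045 -1.7498] op 0.271
```

View pics/s23.png

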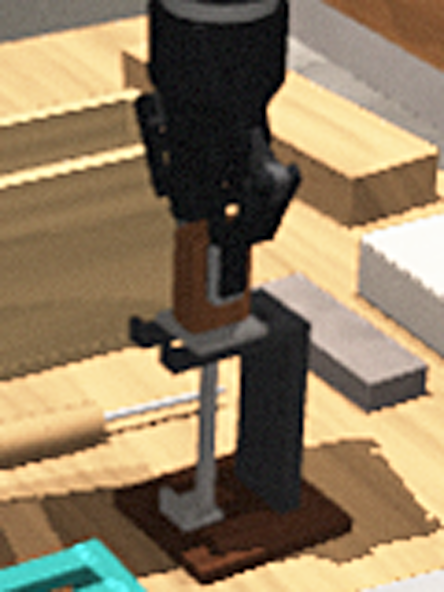

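Back in the slot. I'll lower the last 1–2 mm, release gently and withdraw.

>>> {"op": "arm_command", "data": {"steps": [[[0,0,0],[0,0,0.001],-1],[[0,0,0],[0,0,0.002],-1],[[0,0,0],[0,0,0.0015],-0.4],[[0,0,0],[0,0,0.0015],-0.2],[[0,0,0],[0,0,0.0015],0.2],[[0,0,0],[0,0,0.0015],0.5],[[0,0,0],[0,0,-0.02],0.5],[[0,0,0],[0,0,-0.05],0.5],[[0,0,0],[0,0,-0.09],0.5],[[0,0,0],[0,0,-0.13],0.5],[[0,0,0],[0,0,-0.15],0.5]]}}

```text
time: 31.52
eef_pos: [0.5145, 0.0041, 0.2807]
tcp_rot: [-0.02, 1.0, -0.001, 0.004]
contact_force: [0.2, 0.5, 0.2]
opening: 0.749
```

>>> {"op": "arm_command", "data": {"steps": [[[0,0,0],[0.0,0.03,-0.01],0.5],[[0,0,0],[0.0,0.07,-0.01],0.5],[[0,0,0],[0.0,0.11,-0.01],0.5],[[0,0,0],[0.0,0.15,-0.01],0.5],[[0,0,0],[0.0,0.19,-0.01],0.5],[[0,0,0],[0.0,0.22,-0.01],0.5],[[0,0,0],[0.0,0.23,-0.01],0.5],[[0,0,0],[0.0,0.23,-0.01],0.5]]}}

```text
time: 32.52
eef_pos: [0.5048, 0.2339, 0.2893]
tcp_rot: [-0.021, 1.0, -0.002, 0.004]
contact_force: [0.5, 0.3, -0.2]
opening: 0.748
```

```bash
python3 -c "
from h import *
here()
c=cam('top');f=c['frame'][:,:,::-1];cv2.imwrite('pics/t24.png',cv2.resize(f[160:300,290:480],None,fx=4.2,fy=4.2,interpolation=cv2.INTER_CUBIC));cv2.imwrite('pics/t24f.png',f)
c=cam('side');cv2.imwrite('pics/s24.png',cv2.resize(c['frame'][170:390,280:470,::-1],None,fx=2.7,fy=2.7,interpolation=cv2.INTER_CUBIC))
"
```

```text
t 32.52 pos [0.5048 0.2339 0.2893] yaw 0.0415 tilt [ 0.0034  0.0073 -0.0415] F [ 0.4853  0.2624 -0.1878] op 0.748
```

View pics/t24.png

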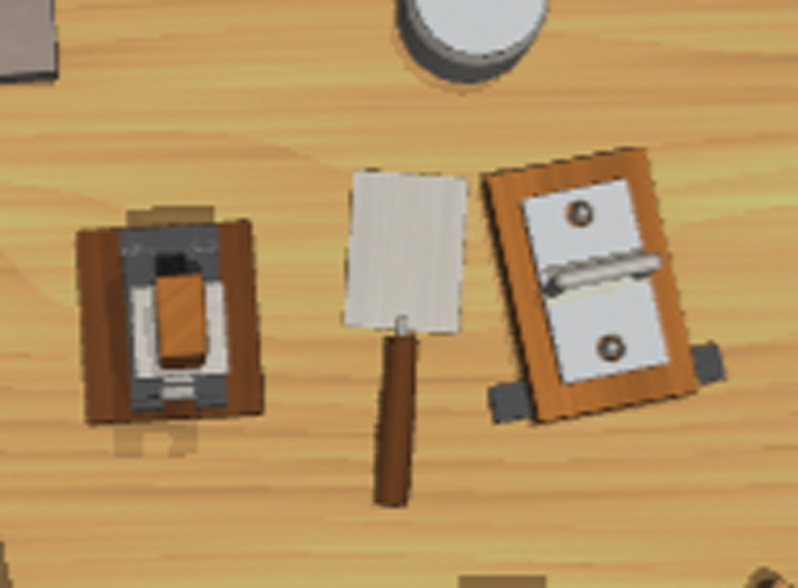

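View pics/s24.png

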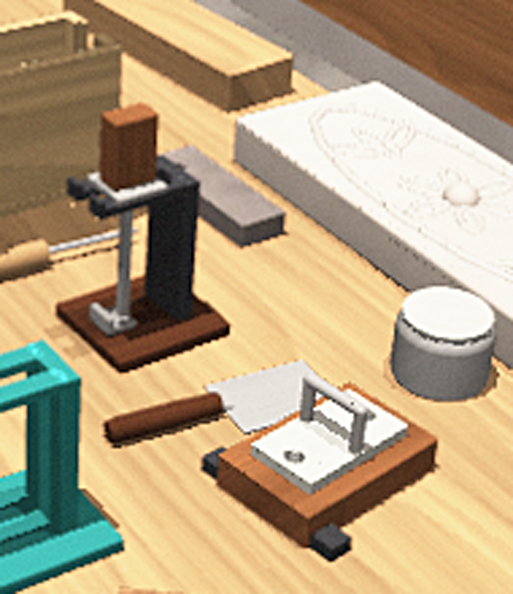

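View pics/t24f.png

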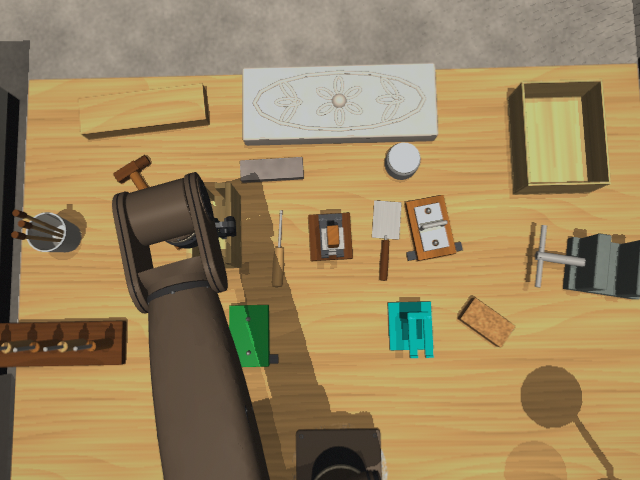

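The plate is flat on both pins, with its corners inside the block's edges. The hook hangs upright with its flange on the prongs. The visible bystanders are where they started, and the robot is clear. Handing in.

```bash
python3 -c "
from h import *
print(sign_off());here()"
```

```text
the job is handed in; nothing more can be done
None
the job is handed in; nothing more can be done
```

The plate is on the jig and the hook is back in its rack. I handed the job in at about 32.5 s of the 67 s allowed, and `sign_off` reports no verdict.

**What I did:** I took the hook from the dark rack and hooked the plate's bar in the well. I lifted the plate clear and lowered it level onto the pins of the brown jig. The wrist load dropped by about 3 N as the plate seated. I then freed the hook, hung it back in the rack and moved the arm away.

**Last checks:**
- **Plate:** both cameras show it flat, with a pin visible in each hole in the top view.
- **Hook:** it hangs upright with its flange on the prongs, looking the same as at the start.
- **Bystanders:** they look unmoved, except that the arm hid part of the mallet in the last picture. The arm never came near it.
- **Not measured:** I judged the final plate and hook poses by eye and did not measure them again after release.

**Disagreements:**
- **Finger length:** the visible fingers end about 36 mm short of the stated TCP. My first grip therefore only held the top of the handle, so I hung the hook back and gripped it lower.
- **Position offset:** the hook also appeared about 2 mm off in y from where the TCP position put it. I corrected for this by measuring the plate directly over the jig before lowering it.

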